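Knock the glides into furniture feet in the flywheel clamp

ROBOT

A 6-joint arm with a two-finger parallel gripper is mounted at the origin on a cart in front of the work surface, level with it; the furniture and walls round the work are solid. World frame = base frame: x ahead of the robot, y to its left, z up, the work surface at z = 0. Lengths are in m, angles in rad, forces in N, time in s.
With the tool pointing down it reaches from about 0.225 to 0.875 m from the base axis. Payload 3.4 kg.
Tool frame: the origin (TCP) lies between the finger pads; the fingertips stand 8 mm ahead of it and the grasp point (between the pads) lies 11 mm behind it; z points along the fingers, y is the line along which they close (so a half turn about z gives the same grasp; the last joint's range is limited). The gripper opens to 85 mm and grips with 20 to 120 N. Pads are 22 mm wide; open, the fingers measure 114 mm over their backs; the gripper's body (76 mm by 85 mm) begins 54 mm behind the grasp point. The pads swing forward as they close: fully open they stand 13 mm farther back than shut.
Start: joints at [1.213, 0.276, 1.505, -0, 1.361, -0.121], TCP at [0.135, 0.559, 0.239] pointing down, gripper open.
Joint ranges: [-2.89, 2.89], [-0.75, 2.08], [0.22, 2.7], [-1.18, 4.32], [0.11, 2.71], [-2.7, 2.7]. Speed limits (rad/s): [2.57, 2.57, 3.14, 3.14, 3.14, 3.14].

INTERFACE

Orientations are given as a unit quaternion [w, x, y, z].
In Python, from rig import manip gives the robot as it stands.
- The arm moves only by the tool move_arm, never from a script. Its argument "deltas" is a list that holds one entry, the list of rows, each a list of 5 numbers: the shift along the tool's x, y, z normalised to -1 to 1, where 1 is 80 cm, then the turn about the tool's z normalised to -1 to 1, where 1 is 120 degrees, then the closure, from -1 (fully open) to 1 (shut). In form: [[[tx, ty, tz, twist, grip], ...]]. A call has 1 to 12 rows; each row is the pose to reach, as a shift and turn from the pose commanded when the call began, along the tool's axes at that moment; what a row does not reach only later rows make up. A row lasts 1/10 s, in which the tool goes at most 50 mm and 8.59 degrees, less where a joint would pass 70% of its speed; a pose out of reach is approached as far as the arm can. A call with a number of a shift or a turn outside -1 to 1 is refused whole. A call with a gripper value outside its range is refused whole. The fingers move at their own pace and stop on an object; "squeeze" is the grip in N (left out, the last holds). Time passes only in rows, so rows that repeat a pose let the fingers close. It gives the time, the measured TCP pose, the force, the opening and the grip force at its end, in the units of the state.
- manip.get_state(): the state, without advancing time (a new reading comes with each control period).
- manip.get_image(name): name is "side" or "top"; returns the picture (420x560x3 uint8, red, green, blue); there is no depth.
- manip.camera_params(name): a dict with "fx", "fy", "cx", "cy" (pixels), "R" (3x3) and "t" (3): a world point X has camera coordinates R X + t. Camera axes: x right, y down, z forward; pixel columns grow to the right and rows downward; lengths in m; the calibration is good to about 2 mm. A picture is of the moment at which its call begins. camera_params takes no time and is no camera call.
- manip.sign_off(): hands the job in; it is judged then, once.
The state is a dict: "clock": time; "qpos": joint angles; "qd": joint speeds; "effort": joint torques, N m; "position": TCP position; "ee_rot": TCP orientation; "contact_force": force on the tool from outside, world axes, zero at the start; "moment": the same for the moment, N m; "width": finger opening in m; "gripper_force": force on a finger pad.
Only numpy, scipy, OpenCV 4.12 (cv2) and the standard library are available. Lean on these libraries where they do the work, as an engineer would, in place of code of your own. Each camera call takes 0.05 s, during which the arm holds its last target. There are 200 camera calls.

TASK

Stand every furniture foot in the open clamp with its nail-on glide upwards, turn the flywheel forward (anticlockwise from above) until the resistance peaks and stop just past it so the clamp stays locked, then knock every glide fully home with the mallet, and only while clamped. Put the mallet down on the worktop clear of the clamp, turn the flywheel to open the clamp again and stand all the feet upright in the low tray, leaving the other tools where they lie.

Things in the scene. Friction and masses are not known exactly. Their poses are not given: they have to be found in the camera images.
- clamp: Fixed bench clamp for furniture feet: grey bed plate 212 x 300 mm, 12 mm thick, green flywheel on an upright shaft at the right, two long low jaws at the left, rising to 34 mm above the worktop. Origin on the worktop; x along the jaws, y across them, from flywheel to fixed fence. Shaft axis at x 0, y -135 mm; a brass-capped plunger housing at x -81 to -125 mm, y -135 mm is 44 mm high.
- clamp_channel (a point): middle of the channel between the jaws, on the bed surface 12 mm above the worktop; axes as the clamp's. Up to three feet stand here in a row along x (centres within 75 mm of this point, 62 mm pitch suits). The fence face is at y +32 mm; the channel is 62 mm wide when open, the feet are 50 mm.
- jaw_face (a point): middle of the moving jaw's cork face, 23 mm above the worktop, y -30 mm from the channel's middle when open; half a turn of the wheel drives it 16 mm to +y. Feet pushed against the fence stop it 4 mm sooner, its springs (12 to 24 N) taking up the rest.
- flywheel (a joint): angle of the flywheel, 0 = jaw open, knob on the +x side; grows anticlockwise from above, -0.4 to 6.7 rad. The jaw's dead centre is 3.14. Resistance rises sharply from 2.9 (10 to 14 N at the knob), peaks just before 3.14, gives way past it, and a sprung roller drops into a notch at 3.39, where the wheel holds itself: locked. A second peak is at 3.64; beyond it the jaw opens, fully at 6.28.
- flywheel_axis (a point): point on the shaft axis at the top of the 150 mm flywheel's rim, 60 mm above the worktop. The clamp may be opened by turning the wheel on (to 6.28) or back (to 0).
- crank_grip (a point): middle of the black crank knob, an upright handle 24 mm thick, from 64 to 112 mm above the worktop, 58 mm from the shaft axis; the point is 88 mm above the worktop. It spins freely about its own axis, so a gripper that holds it can keep its direction while going round.
- crank_knob: the crank knob; origin on its axis at its foot
- mallet_head (a point): centre of the wooden mallet's square head, 80 mm along the handle, 60 x 60 mm across it; all four long sides are striking faces. It lies on one of them with the handle level, so the point is 30 mm up. x runs along the handle away from the head. Handle round, 24 mm, reaching to 170 mm from this point. About 0.34 kg, balanced 10 mm from this point toward the handle; the head can be taken across its 60 mm.
- mallet: the mallet; origin at the middle of one striking face, 30 mm from the head's centre
- tray: fixed low plywood tray 86 x 240 mm, rim 18 mm high, walls and floor about 6 mm; origin under its centre, the long side along y; room for three feet in a row (72 mm pitch suits)
- spanner_17: bystander: dark open-ended spanner 182 mm long, lying
- pencil: bystander: red pencil 172 mm long, lying behind the clamp
- tape_measure: bystander: yellow pocket tape 39 x 68 x 62 mm, standing
- foot_a_centre (a point): centre of a square hardwood furniture foot with a groove round it, 50 x 50 mm and 55 mm high, about 0.15 kg, standing with its glide end up (27.5 mm up; z up). All feet are alike; two or three of them are present.
- foot_a_glide (a joint): how far that foot's glide is driven: 0 as found, 12 mm (0.012) fully home on the timber. It goes stiffly (12 N) and stays where it is driven. The glide is a steel disc 26 mm across and 5 mm thick on a nail, in the middle of the foot's upper end; its top is 44.5 mm above the foot's centre as found, 32.5 mm when home.
- foot_a: that foot; origin at the middle of its underside
- foot_b_centre (a point): centre of a square hardwood furniture foot with a groove round it, 50 x 50 mm and 55 mm high, about 0.15 kg, standing with its glide end up (27.5 mm up; z up). All feet are alike; two or three of them are present.
- foot_b_glide (a joint): how far that foot's glide is driven: 0 as found, 12 mm (0.012) fully home on the timber. It goes stiffly (12 N) and stays where it is driven. The glide is a steel disc 26 mm across and 5 mm thick on a nail, in the middle of the foot's upper end; its top is 44.5 mm above the foot's centre as found, 32.5 mm when home.
- foot_b: that foot; origin at the middle of its underside
- foot_c_centre (a point): centre of a square hardwood furniture foot with a groove round it, 50 x 50 mm and 55 mm high, about 0.15 kg, standing with its glide end up (27.5 mm up; z up). All feet are alike; two or three of them are present.
- foot_c_glide (a joint): how far that foot's glide is driven: 0 as found, 12 mm (0.012) fully home on the timber. It goes stiffly (12 N) and stays where it is driven. The glide is a steel disc 26 mm across and 5 mm thick on a nail, in the middle of the foot's upper end; its top is 44.5 mm above the foot's centre as found, 32.5 mm when home.
- foot_c: that foot; origin at the middle of its underside

How it is judged:
On the way, in this order (a step that is already met when the one before it is completed fails the run):
1. every foot stands upright, glide up, released, between the jaws of the still open clamp (x of foot_a_centre in the frame of clamp_channel between -0.09 and 0.09 m and y of foot_a_centre in the frame of clamp_channel between -0.014 and 0.018 m and z of foot_a_centre in the frame of clamp_channel between 0.02 and 0.035 m and angle between each of foot_a_centre, foot_b_centre, foot_c_centre's own z axis and vertical below 0.12 rad and x of foot_b_centre in the frame of clamp_channel between -0.09 and 0.09 m and y of foot_b_centre in the frame of clamp_channel between -0.014 and 0.018 m and z of foot_b_centre in the frame of clamp_channel between 0.02 and 0.035 m and x of foot_c_centre in the frame of clamp_channel between -0.09 and 0.09 m and y of foot_c_centre in the frame of clamp_channel between -0.014 and 0.018 m and z of foot_c_centre in the frame of clamp_channel between 0.02 and 0.035 m and contact force between the fingers and foot_a below 0.2 N and contact force between the fingers and foot_b below 0.2 N and contact force between the fingers and foot_c below 0.2 N and value of joint flywheel below 1 rad), for 0.2 s.
2. with the feet in it the flywheel has been turned forward over its resistance peak and let go just past it (3.20 to 3.58 rad) (x of foot_a_centre in the frame of clamp_channel between -0.09 and 0.09 m and y of foot_a_centre in the frame of clamp_channel between -0.014 and 0.018 m and z of foot_a_centre in the frame of clamp_channel between 0.02 and 0.035 m and angle between each of foot_a_centre, foot_b_centre, foot_c_centre's own z axis and vertical below 0.12 rad and x of foot_b_centre in the frame of clamp_channel between -0.09 and 0.09 m and y of foot_b_centre in the frame of clamp_channel between -0.014 and 0.018 m and z of foot_b_centre in the frame of clamp_channel between 0.02 and 0.035 m and x of foot_c_centre in the frame of clamp_channel between -0.09 and 0.09 m and y of foot_c_centre in the frame of clamp_channel between -0.014 and 0.018 m and z of foot_c_centre in the frame of clamp_channel between 0.02 and 0.035 m and value of joint flywheel between 3.2 and 3.58 rad and contact force between the fingers and crank_knob below 0.2 N), for 0.4 s.
3. with the clamp locked every glide has been knocked home (driven at least 10.5 of its 12 mm) (x of foot_a_centre in the frame of clamp_channel between -0.09 and 0.09 m and y of foot_a_centre in the frame of clamp_channel between -0.014 and 0.018 m and z of foot_a_centre in the frame of clamp_channel between 0.02 and 0.035 m and angle between each of foot_a_centre, foot_b_centre, foot_c_centre's own z axis and vertical below 0.12 rad and x of foot_b_centre in the frame of clamp_channel between -0.09 and 0.09 m and y of foot_b_centre in the frame of clamp_channel between -0.014 and 0.018 m and z of foot_b_centre in the frame of clamp_channel between 0.02 and 0.035 m and x of foot_c_centre in the frame of clamp_channel between -0.09 and 0.09 m and y of foot_c_centre in the frame of clamp_channel between -0.014 and 0.018 m and z of foot_c_centre in the frame of clamp_channel between 0.02 and 0.035 m and value of joint flywheel between 3.2 and 3.58 rad and value of joint each of foot_a_glide, foot_b_glide, foot_c_glide above 0.0105 m), for 0.2 s.
At the end, for the whole second after the job is handed in: every foot stands upright (within 0.1 rad) at rest in the tray, its glide driven at least 10.5 of 12 mm; the clamp is open (flywheel below 0.8 or above 5.48 rad) and still; the mallet rests on the worktop, clear of the clamp (x of foot_a_centre in the frame of tray between -0.03 and 0.03 m and y of foot_a_centre in the frame of tray between -0.105 and 0.105 m and z of foot_a_centre in the frame of tray between 0.025 and 0.042 m and angle between each of foot_a_centre, foot_b_centre, foot_c_centre's own z axis and vertical below 0.1 rad and linear speed of each of foot_a, foot_b, foot_c, mallet below 0.02 m/s and x of foot_b_centre in the frame of tray between -0.03 and 0.03 m and y of foot_b_centre in the frame of tray between -0.105 and 0.105 m and z of foot_b_centre in the frame of tray between 0.025 and 0.042 m and x of foot_c_centre in the frame of tray between -0.03 and 0.03 m and y of foot_c_centre in the frame of tray between -0.105 and 0.105 m and z of foot_c_centre in the frame of tray between 0.025 and 0.042 m and value of joint each of foot_a_glide, foot_b_glide, foot_c_glide above 0.0105 m and (value of joint flywheel below 0.8 rad or value of joint flywheel above 5.48 rad) and height (world z) of mallet_head between 0.01 and 0.04 m and horizontal distance between mallet_head and clamp_channel above 0.11 m and horizontal distance between mallet_head and flywheel_axis above 0.1 m and velocity of joint flywheel between -0.2 and 0.2 rad/s); the robot touches nothing.
It fails at once if a glide is struck with the mallet while the clamp is not locked ((contact force between mallet and foot_a_glide above 4 N or contact force between mallet and foot_b_glide above 4 N or contact force between mallet and foot_c_glide above 4 N) and not (value of joint flywheel between 3.15 and 3.63 rad)).
It fails at once if a glide is pushed in with the gripper instead of the mallet (contact force between the fingers and foot_a_glide above 8 N or contact force between the fingers and foot_b_glide above 8 N or contact force between the fingers and foot_c_glide above 8 N).
It fails at once if a bystander tool is moved more than 4 cm (distance of any of spanner_17, pencil, tape_measure from where it was at the start of the episode above 0.04 m).
Of foot_a, foot_b, foot_c only 2 to 3 are there at a start; the rules pass over those that are not, and their reading is None.
At some moment in a run one of mallet may be knocked a few centimetres aside while the robot is not near it.
Once in a run the grip may slacken for a moment while it holds something.
It also fails if it takes over 210 s, if anything falls off the work surface, if the arm or the gripper's body presses on something with over 40 N, if the wrist force passes 120 N, or if a joint passes its speed limit or range.

## Working session

There is one attempt and no reset: what is moved stays moved. The work goes in short steps, Python scripts to look and compute and a tool call to move; the robot and the scene stay as the last step left them, time stands still between calls to the robot, and variables do not carry over. Pictures are saved under pics/ and viewed, at most 14 in all, crops included, and the job is handed in when it is done.

Besides the shell and the picture viewer there is one more tool, called after ">>>" as a command line: name --argument value ..., lists and objects as JSON in quotes. move_arm: Moves the arm, as the interface text tells. Scaled input: -1 to 1 covers 80 cm each way for a shift and 120 degrees each way for a turn. Its arguments: {"type":"object","properties":{"deltas":{"type":"array","items":{"type":"array","items":{"type":"array","items":{"type":"number","minimum":-1,"maximum":1}}}},"squeeze":{"type":"number"}},"required":["deltas"]}

```bash
ls; mkdir -p pics
python3 - <<'E'
from rig import manip
import cv2
print(manip.get_state())
for n in("top","side"):
    p=manip.camera_params(n);print(n,p)
    cv2.imwrite(f"pics/{n}0.png",manip.get_image(n)[:,:,::-1])
E
```

```text
pics
{'clock': 0.0, 'qpos': array([ 1.21299216e+00,  2.76593340e-01,  1.50616340e+00,  8.14210312e-06,
        1.36070490e+00, -1.21016773e-01]), 'qd': array([-4.63269643e-04,  6.72890918e-06,  7.33573808e-04,  1.11984264e-03,
       -3.44379139e-04,  9.97510427e-04]), 'effort': array([ 8.36354593e-04, -4.16774189e+01, -2.45806646e+01,  7.80922642e-05,
        1.11009245e-02,  1.23501601e-05]), 'position': array([0.13470856, 0.55845181, 0.23842859]), 'ee_rot': array([-2.25463249e-04,  1.18118099e-01,  9.92999114e-01, -9.06894412e-04]), 'contact_force': array([1.73175502, 0.01221871, 0.34398656]), 'moment': array([-0.00907164,  0.00918211,  0.03785661]), 'gripper_force': 0.0, 'width': 0.08492412899743132}
top {'fx': 516.2635282470504, 'fy': 516.2635282470504, 'cx': 276.55712663014384, 'cy': 201.825868588857, 'R': array([[ 0.01629274, -0.99962712,  0.0219125 ],
       [-0.98209904, -0.02011254, -0.18728846],
       [ 0.18765934, -0.0184688 , -0.98206053]]), 't': array([0.04270352, 0.59534159, 1.12152787])}
side {'fx': 437.2212475547525, 'fy': 437.2212475547525, 'cx': 288.31879585689137, 'cy': 209.27474933762147, 'R': array([[ 9.99650059e-01, -2.64495002e-02,  4.27954946e-04],
       [-1.42287890e-02, -5.51269859e-01, -8.34205661e-01],
       [ 2.23002415e-02,  8.33907649e-01, -5.51453292e-01]]), 't': array([-0.58099561,  0.11890694,  0.9761299 ])}
```

View pics/top0.png

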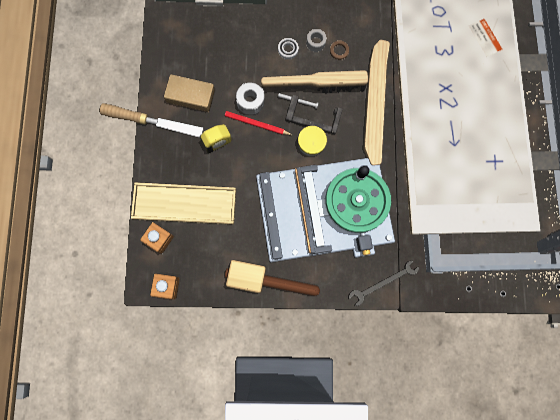

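View pics/side0.png

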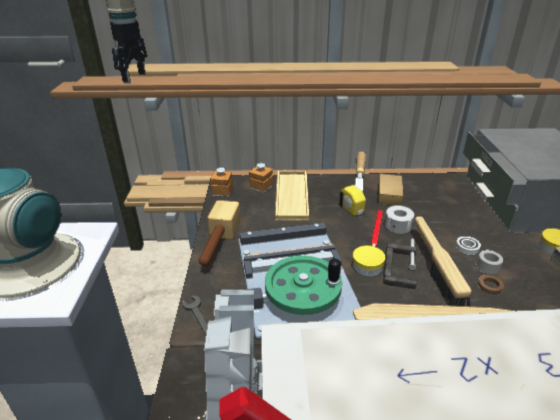

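Top view: two feet, with glides near (153,237) and (166,286). The tray is at (184,203), the clamp around (325,210), the mallet head at (245,277), and the knob at (363,172). Next I'll look closer.

```bash
cat > h.py <<'E'
from rig import manip
import numpy as np, cv2
def w(n,u,v,z):
    p=manip.camera_params(n); R=np.array(p["R"]);t=np.array(p["t"])
    c=-R.T@t; d=R.T@np.array([(u-p["cx"])/p["fx"],(v-p["cy"])/p["fy"],1])
    return c+d*(z-c[2])/d[2]
def px(n,X):
    p=manip.camera_params(n); c=np.array(p["R"])@np.array(X)+p["t"]
    return np.array([p["fx"]*c[0]/c[2]+p["cx"],p["fy"]*c[1]/c[2]+p["cy"]])
def crop(n,out,u0,v0,u1,v1,s):
    im=manip.get_image(n)[v0:v1,u0:u1,::-1]
    cv2.imwrite(out,cv2.resize(im,None,fx=s,fy=s,interpolation=cv2.INTER_CUBIC))
E
python3 - <<'E'
from h import *
im=cv2.imread("pics/top0.png")
cv2.imwrite("pics/a.png",cv2.resize(im[150:310,125:275],None,fx=5,fy=5,interpolation=cv2.INTER_CUBIC)[:,:][:600*2:][0:800])
a=cv2.resize(im[175:310,125:285],None,fx=4.4,fy=4.4,interpolation=cv2.INTER_CUBIC);cv2.imwrite("pics/a.png",a)
b=cv2.resize(im[150:310,235:425],None,fx=3.7,fy=3.7,interpolation=cv2.INTER_CUBIC);cv2.imwrite("pics/b.png",b);print(a.shape,b.shape)
E
```

```text
(594, 704, 3) (592, 703, 3)
```

View pics/a.png

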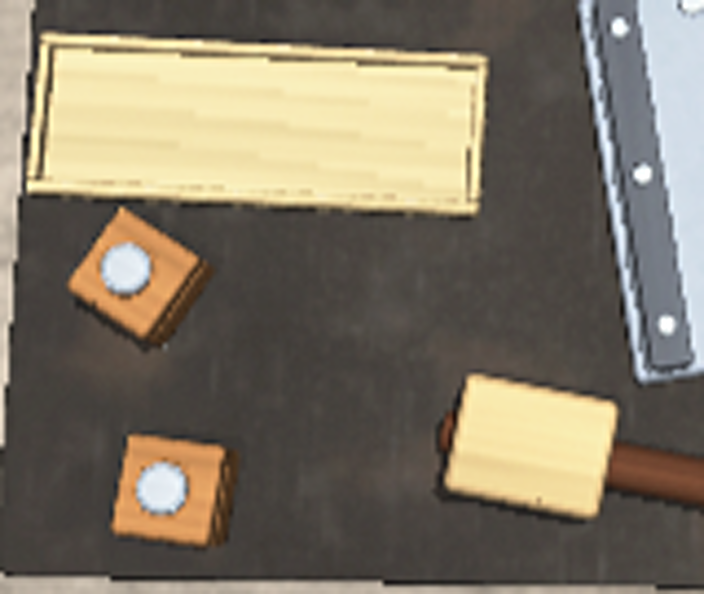

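View pics/b.png

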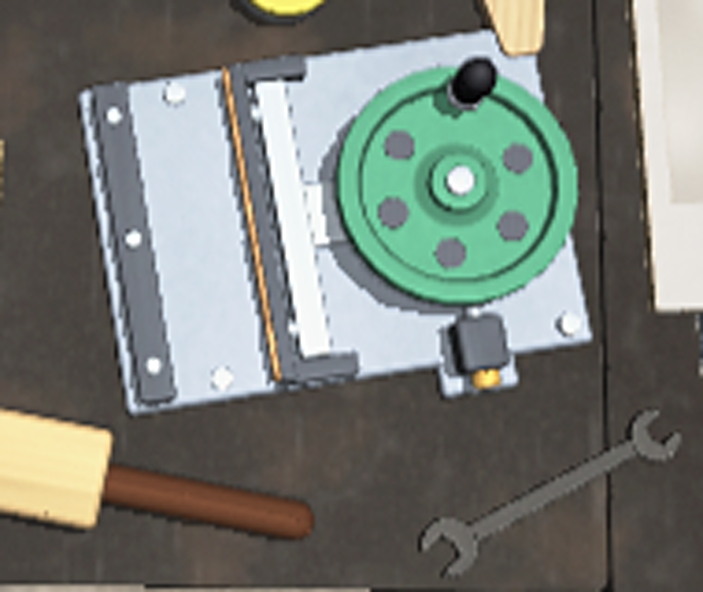

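The clamp is open: knob at b(480,72), fence face b(127,82)-(175,397), cork b(228,70)-(277,380). I'll compute positions from these.

```bash
cat >> h.py <<'E'
def A(x,y,z): return w("top",125+(x+.5)/4.4-.5,175+(y+.5)/4.4-.5,z)[:2]
def B(x,y,z): return w("top",235+(x+.5)/3.7-.5,150+(y+.5)/3.7-.5,z)[:2]
E
python3 - <<'E'
from h import *
np.set_printoptions(precision=4,suppress=True)
def rect(n,F,pts,z):
    P=np.array([F(x,y,z) for x,y in pts]); e=[P[(i+1)%4]-P[i] for i in range(4)]
    print(n,P.mean(0),"edges",[(round(float(np.hypot(*v)),4),round(float(np.degrees(np.arctan2(v[1],v[0]))),1)) for v in e])
rect("f1",A,[(122,208),(203,265),(150,342),(68,284)],.055);print(A(126,268,.072))
rect("f2",A,[(128,435),(226,447),(210,547),(112,532)],.055);print(A(162,488,.072))
rect("tray",A,[(40,33),(488,57),(476,214),(28,193)],.018)
rect("mal",A,[(468,373),(618,402),(597,520),(443,487)],.06)
f=[B(127,82,.034),B(175,397,.034)];c=[B(228,70,.033),B(277,380,.033)]
print("fence",f,"cork",c,np.degrees(np.arctan2(*(f[0]-f[1])[::-1])),np.degrees(np.arctan2(*(c[0]-c[1])[::-1])))
print("wheel",B(458,185,.06),"knobtop",B(480,72,.112))
print("plate",B(82,92,.012),B(130,413,.012),B(592,340,.012))
print("mallet end",B(305,525,.03),"spanner",B(445,545,.003),B(655,435,.003))
E
```

```text
f1 [0.5088 0.3237] edges [(0.0515, -123.6), (0.0467, 148.2), (0.0519, 56.4), (0.0468, -32.2)]
[0.51   0.3251]
f2 [0.4008 0.3006] edges [(0.0496, -95.9), (0.0498, 173.8), (0.0495, 82.4), (0.0483, -6.0)]
[0.4013 0.3008]
tray [0.595  0.2715] edges [(0.2402, -91.9), (0.0853, 177.5), (0.2369, 88.4), (0.0868, -0.3)]
mal [0.4259 0.1198] edges [(0.0771, -99.9), (0.0595, 171.0), (0.0787, 79.0), (0.058, -10.5)]
fence [array([0.67  , 0.0722]), array([0.4711, 0.0389])] cork [array([0.6796, 0.0081]), array([ 0.4828, -0.024 ])] 9.514479257647437 9.267879070974052
wheel [ 0.6026 -0.133 ] knobtop [ 0.6611 -0.1377]
plate [0.6683 0.1011] [0.4624 0.0662] [ 0.5138 -0.2256]
mallet end [ 0.3949 -0.0418] spanner [ 0.3845 -0.1321] [ 0.4552 -0.2663]
```

```bash
cat >> h.py <<'E'
def plan(wps):
    """wps: (x,y,z,heading of tool y deg). Prints normalised row numbers from the current pose."""
    from scipy.spatial.transform import Rotation as Ro
    s=manip.get_state(); q=s["ee_rot"]; R=Ro.from_quat([q[1],q[2],q[3],q[0]]).as_matrix()
    h=np.degrees(np.arctan2(R[1,1],R[0,1])); p0=np.array(s["position"]); p,hh=p0,h
    print("t",round(s["clock"],2),"p",np.round(p0,4),"h",round(h,1),"F",np.round(s["contact_force"],1),"w",round(s["width"],4),"g",round(s["gripper_force"],1),"tilt",np.round(R[:,2],3),"q",np.round(s["qpos"],2))
    for x,y,z,hd in wps:
        P=np.array([x,y,z]); d=R.T@(P-p0)/.8; tw=-(hd-h)/120
        n=max(np.linalg.norm(P-p)/.05,abs(hd-hh)/8.59); p,hh=P,hd
        print(np.round(d,4).tolist(),round(tw,3),"rows",round(n,1))
E
python3 -c "
from h import *
plan([(.5095,.3245,.14,57),(.5095,.3245,.038,57),(.5095,.3245,.15,57)])"
```

```text
t 0.1 p [0.1348 0.5585 0.2385] h 76.4 F [-0.7  0.3  0.3] w 0.0856 g 0.0 tilt [-0.001 -0.002 -1.   ] q [ 1.21  0.28  1.51 -0.    1.36 -0.12]
[-0.524, -0.1743, 0.1233] 0.162 rows 9.1
[-0.524, -0.1741, 0.2508] 0.162 rows 2.0
[-0.524, -0.1743, 0.1108] 0.162 rows 2.2
```

>>> move_arm --deltas '[[[-0.524,-0.174,0.123,0.162,-0.65],[-0.524,-0.174,0.123,0.162,-0.65],[-0.524,-0.174,0.123,0.162,-0.65],[-0.524,-0.174,0.123,0.162,-0.65],[-0.524,-0.174,0.123,0.162,-0.65],[-0.524,-0.174,0.123,0.162,-0.65],[-0.524,-0.174,0.123,0.162,-0.65],[-0.524,-0.174,0.123,0.162,-0.65],[-0.524,-0.174,0.123,0.162,-0.65],[-0.524,-0.174,0.123,0.162,-0.65],[-0.524,-0.174,0.123,0.162,-0.65],[-0.524,-0.174,0.123,0.162,-0.65]]]' --squeeze 40

```text
clock: 1.3
position: [0.5086, 0.3258, 0.1408]
ee_rot: [-0.001, 0.284, 0.959, -0.0]
contact_force: [-0.1, -0.6, 0.4]
width: 0.0701
gripper_force: 0.0
```

```bash
python3 -c "
from h import *
plan([(.5095,.3245,.036,57)])
crop('top','pics/c.png',100,160,280,300,4)"
```

```text
t 1.3 p [0.5086 0.3258 0.1408] h 57.0 F [-0.1 -0.6  0.4] w 0.0701 g 0.0 tilt [-0.001  0.    -1.   ] q [ 0.45  0.39  1.59  0.    1.16 -0.54]
[-0.0019, -0.0006, 0.1309] 0.0 rows 2.1
```

View pics/c.png

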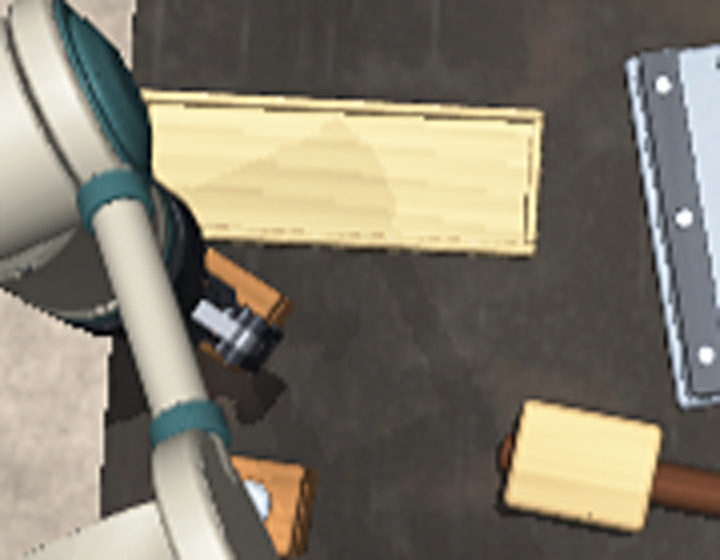

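The arm hides most of foot 1, but the gripper is over it near c(240,320) and lined up with its sides. I'll descend and grip.

>>> move_arm --deltas '[[[-0.002,0,0.06,0,-0.65],[-0.002,0,0.1,0,-0.65],[-0.002,0,0.131,0,-0.65],[-0.002,0,0.131,0,-0.65],[-0.002,0,0.131,0,0.5],[-0.002,0,0.131,0,0.5],[-0.002,0,0.131,0,0.5],[-0.002,0,0.131,0,0.5],[-0.002,0,0.131,0,0.5],[-0.002,0,0.1,0,0.5],[-0.002,0,0.04,0,0.5],[-0.002,0,0,0,0.5]]]'

```text
clock: 2.55
position: [0.5117, 0.3245, 0.1433]
ee_rot: [0.001, 0.284, 0.959, 0.001]
contact_force: [1.3, 0.4, -0.9]
width: 0.049
gripper_force: 43.2
```

```bash
python3 -c "
from h import *
cx=np.array([np.cos(np.radians(9.4)),np.sin(np.radians(9.4))]);c=np.array([.576,.023])
a=c+.048*cx;print(a, c-.048*cx)
plan([(*a,.14,9.4),(*a,.05,9.4)])"
```

```text
[0.62335546 0.03083965] [0.52864454 0.01516035]
t 2.55 p [0.5117 0.3245 0.1433] h 57.0 F [ 1.3  0.4 -0.9] w 0.049 g 43.2 tilt [ 0.002  0.001 -1.   ] q [ 0.45  0.39  1.59 -0.    1.17 -0.54]
[-0.3171, -0.2318, 0.0041] 0.397 rows 6.3
[-0.3169, -0.232, 0.1166] 0.397 rows 1.8
```

>>> move_arm --deltas '[[[-0.06,-0.04,0,0.07,0.5],[-0.12,-0.08,0,0.14,0.5],[-0.18,-0.13,0,0.21,0.5],[-0.24,-0.175,0.004,0.28,0.5],[-0.3,-0.22,0.004,0.35,0.5],[-0.317,-0.232,0.004,0.397,0.5],[-0.317,-0.232,0.004,0.397,0.5],[-0.317,-0.232,0.004,0.397,0.5],[-0.317,-0.232,0.004,0.397,0.5],[-0.317,-0.232,0.004,0.397,0.5],[-0.317,-0.232,0.06,0.397,0.5],[-0.317,-0.232,0.06,0.397,0.5]]]'

```text
clock: 3.75
position: [0.6179, 0.0328, 0.0885]
ee_rot: [-0.005, 0.646, 0.763, -0.003]
contact_force: [-2.4, 0.9, -2.9]
width: 0.0494
gripper_force: 43.0
```

```bash
python3 -c "
from h import *
plan([(.6234,.0308,.049,9.4)])
crop('top','pics/d.png',220,140,420,290,4)"
```

```text
t 3.75 p [0.6179 0.0328 0.0885] h 9.5 F [-2.4  0.9 -2.9] w 0.0494 g 43.0 tilt [-0.011  0.001 -1.   ] q [-0.06  0.46  1.62  0.    1.08 -0.23]
[-0.0037, 0.007, 0.0493] 0.001 rows 0.8
```

View pics/d.png

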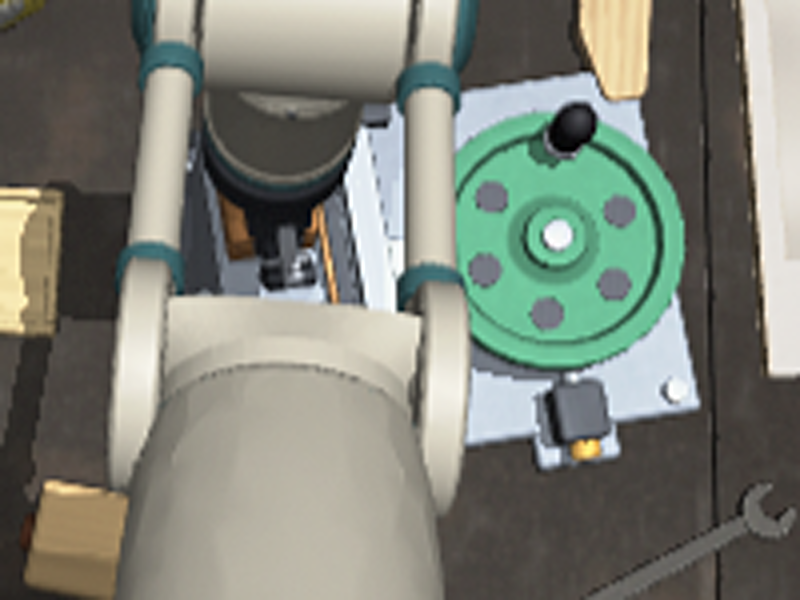

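The foot hangs over the channel, visible at d(235,230). I'll lower it in two stages.

>>> move_arm --deltas '[[[0,0,0,0,0.5],[0,0,0,0,0.5]]]'

```text
clock: 4.0
position: [0.6239, 0.0313, 0.0947]
ee_rot: [0.001, 0.647, 0.763, 0.001]
contact_force: [0.0, -0.5, -2.0]
width: 0.0492
gripper_force: 43.1
```

```bash
python3 -c "
from h import *
plan([(.6234,.0308,.049,9.4)])"
```

```text
t 4.0 p [0.6239 0.0313 0.0947] h 9.4 F [ 0.  -0.5 -2. ] w 0.0492 g 43.1 tilt [ 0.003 -0.    -1.   ] q [-0.06  0.45  1.61  0.    1.08 -0.23]
[-0.0005, -0.0008, 0.0572] 0.0 rows 0.9
```

>>> move_arm --deltas '[[[0,-0.001,0.03,0,0.5],[0,-0.001,0.045,0,0.5],[0,-0.001,0.057,0,0.5],[0,-0.001,0.057,0,0.5],[0,-0.001,0.057,0,0.5],[0,-0.001,0.057,0,-0.45],[0,-0.001,0.057,0,-0.45],[0,-0.001,0.057,0,-0.45],[0,-0.001,0.057,0,-0.45],[0,-0.001,0.02,0,-0.45],[0,-0.001,-0.04,0,-0.45],[0,-0.001,-0.08,0,-0.45]]]'

```text
clock: 5.2
position: [0.6227, 0.0305, 0.1593]
ee_rot: [0.001, 0.647, 0.762, 0.001]
contact_force: [0.9, 0.6, 0.1]
width: 0.0619
gripper_force: 0.0
```

```bash
python3 -c "
from h import *
plan([(.401,.3008,.15,-6.5)])"
```

```text
t 5.2 p [0.6227 0.0305 0.1593] h 9.3 F [0.9 0.6 0.1] w 0.0619 g 0.0 tilt [ 0.002 -0.    -1.   ] q [-0.06  0.4   1.52  0.    1.22 -0.23]
[0.3784, -0.2186, 0.0109] 0.132 rows 7.0
```

>>> move_arm --deltas '[[[0.378,-0.219,0.01,0.132,-0.65],[0.378,-0.219,0.01,0.132,-0.65],[0.378,-0.219,0.01,0.132,-0.65],[0.378,-0.219,0.01,0.132,-0.65],[0.378,-0.219,0.01,0.132,-0.65],[0.378,-0.219,0.01,0.132,-0.65],[0.378,-0.219,0.01,0.132,-0.65],[0.378,-0.219,0.01,0.132,-0.65],[0.378,-0.219,0.01,0.132,-0.65],[0.378,-0.219,0.01,0.132,-0.65],[0.378,-0.219,0.01,0.132,-0.65],[0.378,-0.219,0.01,0.132,-0.65]]]'

```text
clock: 6.4
position: [0.4009, 0.2995, 0.1489]
ee_rot: [0.0, 0.747, 0.665, 0.0]
contact_force: [0.2, 0.5, -0.1]
width: 0.0702
gripper_force: 0.0
```

```bash
python3 -c "
from h import *
plan([(.401,.3008,.036,-6.5)])
crop('top','pics/e.png',220,140,420,290,4)"
```

```text
t 6.4 p [0.4009 0.2995 0.1489] h -6.6 F [ 0.2  0.5 -0.1] w 0.0702 g 0.0 tilt [ 0. -0. -1.] q [ 0.5   0.24  1.8  -0.    1.1   0.62]
[0.0017, -0.0001, 0.1411] -0.001 rows 2.3
```

View pics/e.png

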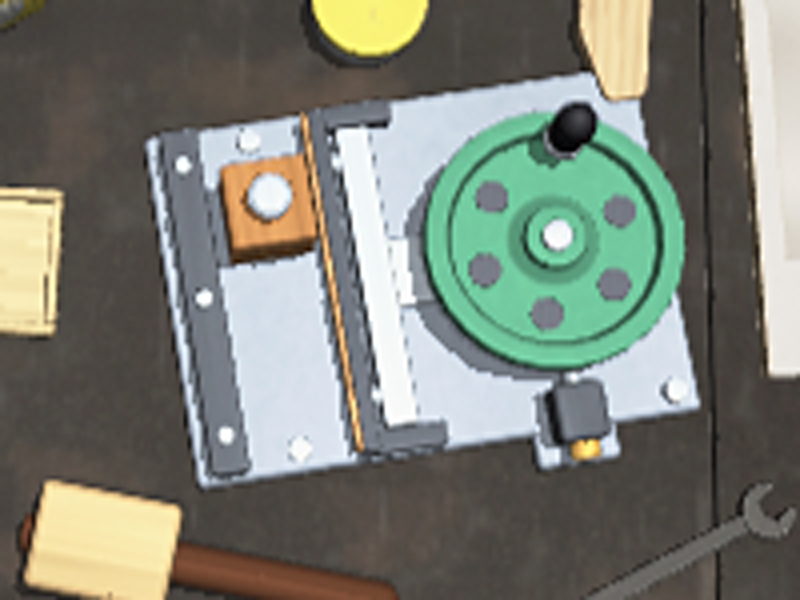

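Foot 1 stands upright in the channel with its glide at e(269,195), aligned, and the wheel hasn't moved. Next is foot 2.

>>> move_arm --deltas '[[[0.002,0,0.06,0,-0.65],[0.002,0,0.11,0,-0.65],[0.002,0,0.141,0,-0.65],[0.002,0,0.141,0,-0.65],[0.002,0,0.141,0,0.5],[0.002,0,0.141,0,0.5],[0.002,0,0.141,0,0.5],[0.002,0,0.141,0,0.5],[0.002,0,0.141,0,0.5],[0.002,0,0.1,0,0.5],[0.002,0,0.04,0,0.5],[0.002,0,0,0,0.5]]]'

```text
clock: 7.65
position: [0.4004, 0.3024, 0.1514]
ee_rot: [0.0, 0.746, 0.666, 0.001]
contact_force: [0.4, 0.8, -1.3]
width: 0.0488
gripper_force: 43.2
```

```bash
python3 -c "
from h import *
g=w('top',220+269.5/4-.5,140+195.5/4-.5,.084)[:2];th=np.radians(9.4);c=[.576,.023]
d=g-c;print(g,'clamp xy',d@[np.cos(th),np.sin(th)],d@[-np.sin(th),np.cos(th)])
plan([(.5286,.0152,.15,9.4)])"
```

```text
[0.62016401 0.03158004] clamp xy 0.044972328290438075 0.0012516973897831586
t 7.65 p [0.4004 0.3024 0.1514] h -6.5 F [ 0.4  0.8 -1.3] w 0.0488 g 43.2 tilt [ 0.002  0.001 -1.   ] q [0.51 0.23 1.8  0.   1.11 0.62]
[-0.3386, 0.1997, 0.0016] -0.132 rows 6.3
```

>>> move_arm --deltas '[[[-0.057,0.033,0,-0.022,0.5],[-0.113,0.067,0,-0.044,0.5],[-0.17,0.1,0,-0.066,0.5],[-0.226,0.133,0,-0.088,0.5],[-0.282,0.167,0,-0.11,0.5],[-0.33,0.195,0,-0.132,0.5],[-0.339,0.2,0,-0.132,0.5],[-0.339,0.2,0,-0.132,0.5],[-0.339,0.2,0.035,-0.132,0.5],[-0.339,0.2,0.07,-0.132,0.5],[-0.339,0.2,0.07,-0.132,0.5],[-0.339,0.2,0.07,-0.132,0.5]]]'

```text
clock: 8.85
position: [0.5275, 0.0158, 0.0929]
ee_rot: [-0.001, 0.647, 0.763, -0.0]
contact_force: [0.2, -0.0, -1.0]
width: 0.0495
gripper_force: 43.0
```

```bash
python3 -c "
from h import *
plan([(.5286,.0152,.049,9.4)])"
```

```text
t 8.85 p [0.5275 0.0158 0.0929] h 9.4 F [ 0.2 -0.  -1. ] w 0.0495 g 43.0 tilt [-0.002  0.001 -1.   ] q [-0.1   0.33  1.82  0.    0.99 -0.27]
[-0.001, 0.0013, 0.0549] 0.0 rows 0.9
```

Then release, rise and move above the knob.

>>> move_arm --deltas '[[[-0.001,0.001,0.03,0,0.5],[-0.001,0.001,0.045,0,0.5],[-0.001,0.001,0.055,0,0.5],[-0.001,0.001,0.055,0,0.5],[-0.001,0.001,0.055,0,0.5],[-0.001,0.001,0.055,0,-0.45],[-0.001,0.001,0.055,0,-0.45],[-0.001,0.001,0.055,0,-0.45],[-0.001,0.001,0.055,0,-0.45],[-0.001,0.001,0.02,0,-0.45],[-0.001,0.001,-0.04,0,-0.45],[-0.001,0.001,-0.1,0,-0.45]]]'

```text
clock: 10.05
position: [0.5285, 0.0139, 0.1736]
ee_rot: [-0.001, 0.647, 0.762, -0.001]
contact_force: [0.4, -0.3, 0.0]
width: 0.062
gripper_force: 0.0
```

```bash
python3 -c "
from h import *
crop('top','pics/f.png',220,140,420,290,4)
plan([(.661,-.138,.17,9.4),(.661,-.138,.077,9.4)])"
```

```text
t 10.1 p [0.5338 0.0134 0.1824] h 9.4 F [ 2.4 -0.2  4.4] w 0.0621 g 0.0 tilt [ 0.014 -0.001 -1.   ] q [-0.11  0.25  1.69  0.    1.19 -0.27]
[-0.2126, 0.1259, 0.018] -0.0 rows 4.0
[-0.2122, 0.1243, 0.1343] -0.0 rows 1.9
```

View pics/f.png

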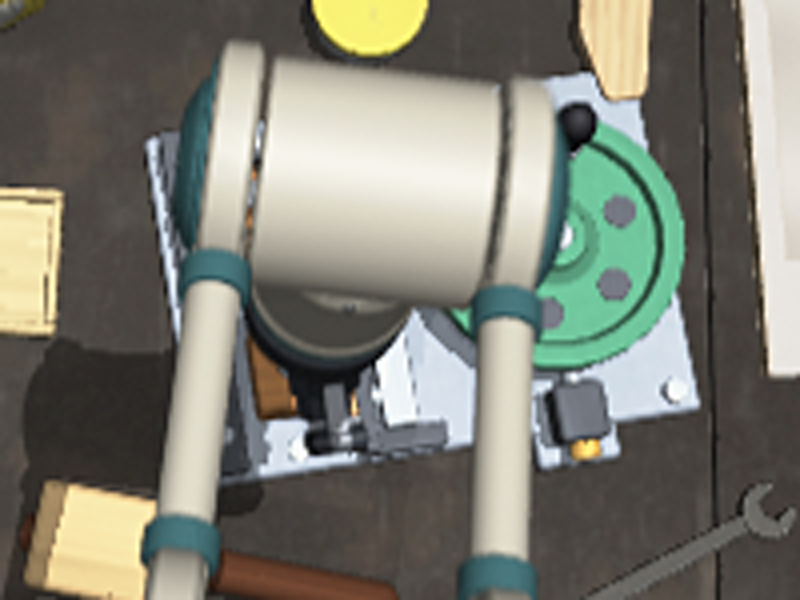

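Foot 2 is at f(270,380), partly hidden by the arm but apparently standing in the channel. Moving above the knob with the gripper turned across.

>>> move_arm --deltas '[[[-0.05,0.03,0,0.07,-0.2],[-0.1,0.06,0,0.14,-0.2],[-0.15,0.09,0,0.21,-0.2],[-0.2,0.12,0,0.28,-0.2],[-0.213,0.127,0,0.35,-0.2],[-0.213,0.127,0,0.42,-0.2],[-0.213,0.127,0,0.49,-0.2],[-0.213,0.127,0,0.56,-0.2],[-0.213,0.127,0,0.63,-0.2],[-0.213,0.127,0,0.7,-0.2],[-0.213,0.127,0,0.75,-0.2],[-0.213,0.127,0,0.75,-0.2]]]'

```text
clock: 11.3
position: [0.6571, -0.1378, 0.1725]
ee_rot: [-0.0, 0.997, 0.082, -0.0]
contact_force: [-0.2, -0.8, -0.6]
width: 0.0513
gripper_force: 0.0
```

```bash
python3 -c "
from h import *
plan([(.661,-.138,.077,-80.6)])"
```

```text
t 11.3 p [ 0.6571 -0.1378  0.1725] h -80.6 F [-0.2 -0.8 -0.6] w 0.0513 g 0.0 tilt [-0.  0. -1.] q [-0.31  0.46  1.39  0.    1.3   1.1 ]
[0.0048, 0.0011, 0.1193] -0.0 rows 1.9
```

>>> move_arm --deltas '[[[0.005,0.001,0.04,0,-0.2],[0.005,0.001,0.08,0,-0.2],[0.005,0.001,0.119,0,-0.2],[0.005,0.001,0.119,0,-0.2],[0.005,0.001,0.119,0,0.8],[0.005,0.001,0.119,0,0.8],[0.005,0.001,0.119,0,0.8],[0.005,0.001,0.119,0,0.8],[0.005,0.001,0.119,0,0.8],[0.005,0.001,0.119,0,0.8]]]'

```text
clock: 12.3
position: [0.6628, -0.1383, 0.0797]
ee_rot: [0.001, 0.997, 0.082, 0.002]
contact_force: [1.7, -0.7, 6.2]
width: 0.0232
gripper_force: 40.2
```

```bash
python3 -c "
from h import *
S=np.array([.6026,-.133]);p=manip.get_state()['position'];d=p[:2]-S
print('ang clamp',np.arctan2(d[1],d[0])-np.radians(9.4),np.hypot(*d))
a0=np.arctan2(d[1],d[0]); a1=3.39+np.radians(9.4)
plan([(*(S+.0585*np.array([np.cos(a),np.sin(a)])),.077,-80.6) for a in np.linspace(a0,a1,19)[1:]])"
```

```text
ang clamp -0.2523413769499139 0.060482558240505274
t 12.3 p [ 0.6628 -0.1383  0.0797] h -80.6 F [ 1.7 -0.7  6.2] w 0.0232 g 40.2 tilt [ 0.004 -0.001 -1.   ] q [-0.31  0.54  1.5   0.    1.1   1.1 ]
[-0.0002, -0.0152, 0.0033] -0.0 rows 0.2
[-0.001, -0.03, 0.0033] -0.0 rows 0.2
[-0.0047, -0.0443, 0.0033] -0.0 rows 0.2
[-0.0112, -0.0575, 0.0032] -0.0 rows 0.2
[-0.0202, -0.0692, 0.0032] -0.0 rows 0.2
[-0.0314, -0.0788, 0.0031] -0.0 rows 0.2
[-0.0444, -0.086, 0.003] -0.0 rows 0.2
[-0.0585, -0.0904, 0.003] -0.0 rows 0.2
[-0.0731, -0.092, 0.0029] -0.0 rows 0.2
[-0.0878, -0.0905, 0.0028] -0.0 rows 0.2
[-0.1019, -0.0861, 0.0028] -0.0 rows 0.2
[-0.1149, -0.0789, 0.0028] -0.0 rows 0.2
[-0.1261, -0.0693, 0.0027] -0.0 rows 0.2
[-0.1352, -0.0577, 0.0027] -0.0 rows 0.2
[-0.1417, -0.0444, 0.0027] -0.0 rows 0.2
[-0.1455, -0.0302, 0.0027] -0.0 rows 0.2
[-0.1463, -0.0154, 0.0027] -0.0 rows 0.2
[-0.1441, -0.0008, 0.0028] -0.0 rows 0.2
```

>>> move_arm --deltas '[[[0,-0.015,-0.003,0,0.8],[-0.001,-0.03,-0.003,0,0.8],[-0.005,-0.044,-0.003,0,0.8],[-0.011,-0.057,-0.003,0,0.8],[-0.02,-0.069,-0.003,0,0.8],[-0.031,-0.079,-0.003,0,0.8],[-0.044,-0.086,-0.003,0,0.8],[-0.058,-0.09,-0.003,0,0.8],[-0.073,-0.092,-0.003,0,0.8],[-0.073,-0.092,-0.003,0,0.8]]]'

```text
clock: 13.3
position: [0.5896, -0.078, 0.0798]
ee_rot: [0.003, 0.997, 0.082, -0.001]
contact_force: [1.2, -10.8, -6.9]
width: 0.0231
gripper_force: 41.1
```

```bash
python3 -c "
from h import *
S=np.array([.6026,-.133]);p=manip.get_state()['position'];d=p[:2]-S
print('ang clamp',np.arctan2(d[1],d[0])-np.radians(9.4),np.hypot(*d))
a0=np.arctan2(d[1],d[0]); a1=3.39+np.radians(9.4)
plan([(*(S+.058*np.array([np.cos(a),np.sin(a)])),.081,-80.6) for a in np.linspace(a0,a1,10)[1:]])"
```

```text
ang clamp 1.6389847902507297 0.05648172879908259
t 13.3 p [ 0.5896 -0.078   0.0798] h -80.6 F [  1.2 -10.8  -6.9] w 0.0231 g 41.1 tilt [-0.002 -0.006 -1.   ] q [-0.24  0.43  1.69 -0.01  1.02  1.17]
[-0.014, 0.0004, -0.0015] 0.0 rows 0.2
[-0.0272, 0.0054, -0.0014] 0.0 rows 0.2
[-0.0392, 0.0128, -0.0013] 0.0 rows 0.2
[-0.0495, 0.0224, -0.0013] 0.0 rows 0.2
[-0.0578, 0.0338, -0.0012] 0.0 rows 0.2
[-0.0637, 0.0466, -0.0011] 0.0 rows 0.2
[-0.067, 0.0602, -0.001] 0.0 rows 0.2
[-0.0676, 0.0743, -0.0009] 0.0 rows 0.2
[-0.0655, 0.0882, -0.0009] 0.0 rows 0.2
```

```bash
python3 -c "
from h import *
S=np.array([.604,-.1338]);p=np.array([.592,-.0755]);th=np.radians(9.4)
R=np.array([[np.cos(th),np.sin(th)],[np.sin(th),-np.cos(th)]])
for a in np.r_[np.linspace(1.75,3.40,10),3.42]:
    d=S+.058*np.array([np.cos(a+th),np.sin(a+th)])-p;print(round(a,2),np.round(R@d/.8,3))"
```

```text
1.75 [-0.01   0.003]
1.93 [-0.023  0.007]
2.12 [-0.035  0.012]
2.3 [-0.045  0.02 ]
2.48 [-0.054  0.03 ]
2.67 [-0.062  0.041]
2.85 [-0.067  0.054]
3.03 [-0.069  0.067]
3.22 [-0.069  0.08 ]
3.4 [-0.067  0.093]
3.42 [-0.067  0.094]
```

>>> move_arm --deltas '[[[-0.01,0.003,0,0,0.8],[-0.023,0.007,0,0,0.8],[-0.035,0.012,0,0,0.8],[-0.045,0.02,0,0,0.8],[-0.054,0.03,0,0,0.8],[-0.062,0.041,0,0,0.8],[-0.067,0.054,0,0,0.8],[-0.067,0.054,0,0,0.8]]]' --squeeze 60

```text
clock: 14.1
position: [0.5473, -0.1272, 0.0799]
ee_rot: [0.001, 0.997, 0.081, 0.002]
contact_force: [6.2, -6.1, -9.4]
width: 0.0225
gripper_force: 59.8
```

```bash
python3 -c "
from h import *
plan([])
S=np.array([.604,-.1338]);p=manip.get_state()['position'];th=np.radians(9.4);d=p[:2]-S
print('ang clamp',np.arctan2(d[1],d[0])%6.2832-th,np.hypot(*d))"
```

```text
t 14.1 p [ 0.5473 -0.1272  0.0799] h -80.7 F [ 6.2 -6.1 -9.4] w 0.0225 g 59.8 tilt [ 0.004 -0.001 -1.   ] q [-0.35  0.39  1.77  0.    0.98  1.06]
ang clamp 2.8608643502579754 0.05710852220588181
```

>>> move_arm --deltas '[[[-0.001,0.007,0,0,0.8],[-0.002,0.013,0,0,0.8],[-0.002,0.02,0,0,0.8],[-0.002,0.026,0,0,0.8],[-0.001,0.033,0,0,0.8],[0,0.039,0,0,0.8],[0,0.039,0,0,0.8],[0,0.039,0,0,0.8]]]'

```text
clock: 14.9
position: [0.551, -0.1555, 0.0799]
ee_rot: [-0.001, 0.997, 0.082, 0.001]
contact_force: [5.4, 0.3, -7.6]
width: 0.0225
gripper_force: 60.7
```

```bash
python3 -c "
from h import *
plan([])
S=np.array([.604,-.1338]);p=manip.get_state()['position'];th=np.radians(9.4);d=p[:2]-S
print('ang clamp',np.arctan2(d[1],d[0])%6.2832-th,np.hypot(*d))"
```

```text
t 14.9 p [ 0.551  -0.1555  0.0799] h -80.6 F [ 5.4  0.3 -7.6] w 0.0225 g 60.7 tilt [ 0.001  0.001 -1.   ] q [-0.4   0.4   1.74  0.    1.    1.01]
ang clamp 3.366597359097057 0.05728626157225827
```

>>> move_arm --deltas '[[[0,0.039,0,0,-0.2],[0,0,0,0,-0.2],[0,0,0,0,-0.2],[0,0,0,0,-0.2],[0,0,-0.05,0,-0.2],[0,0,-0.11,0,-0.2],[0,0,-0.15,0,-0.2],[0.1,0,-0.15,0,-0.2],[0.2,0,-0.15,0,-0.2],[0.26,0,-0.15,0,-0.2],[0.26,0,-0.15,0,-0.2]]]'

```text
clock: 16.0
position: [0.748, -0.124, 0.2007]
ee_rot: [-0.0, 0.997, 0.081, -0.001]
contact_force: [-0.0, 0.0, -0.5]
width: 0.0511
gripper_force: 0.0
```

My first row there carried a stray 31 mm shift, so I'll check the wheel.

>>> move_arm --deltas '[[[0.1,-0.2,-0.05,0,-0.2],[0.1,-0.2,-0.05,0,-0.2],[0.1,-0.2,-0.05,0,-0.2],[0.1,-0.3,-0.05,0,-0.2],[0.1,-0.4,-0.05,0,-0.2],[0.1,-0.4,-0.05,0,-0.2],[0.1,-0.4,-0.05,0,-0.2],[0.1,-0.4,-0.05,0,-0.2],[0.1,-0.4,-0.05,0,-0.2]]]'

```text
clock: 16.9
position: [0.7735, 0.2051, 0.24]
ee_rot: [0.001, 0.997, 0.082, -0.001]
contact_force: [-0.1, -0.7, -0.4]
width: 0.0515
gripper_force: 0.0
```

```bash
python3 -c "
from h import *
plan([])
crop('top','pics/g.png',220,140,420,290,4)"
```

```text
t 16.9 p [0.7735 0.2051 0.24  ] h -80.5 F [-0.1 -0.7 -0.4] w 0.0515 g 0.0 tilt [-0.002 -0.001 -1.   ] q [ 0.17  0.64  0.9  -0.    1.61  1.58]
```

View pics/g.png

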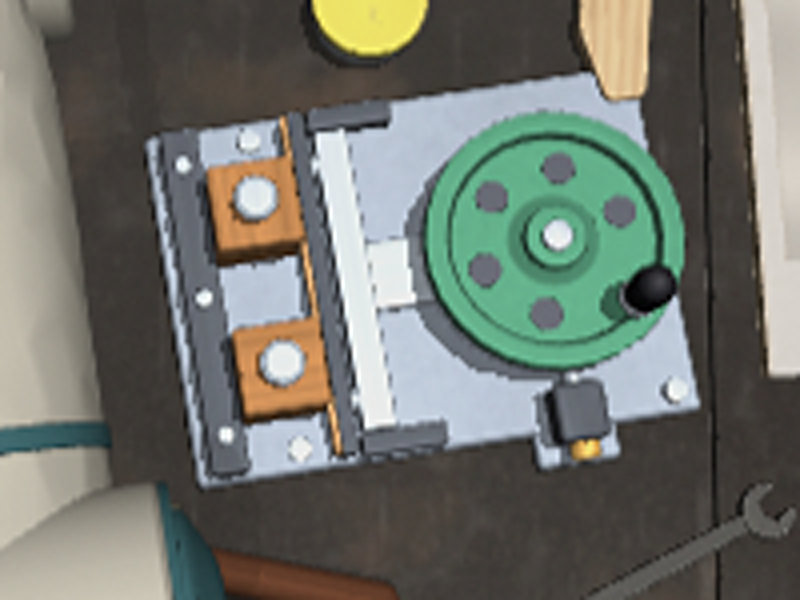

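The wheel overshot: the knob is at g(648,288), past the notch, and the jaw has eased slightly. Both feet still stand against the fence, with glides at (255,198) and (282,362). I'll turn it back below the peak, then forward properly into the notch.

```bash
python3 -c "
from h import *
S=np.array([.604,-.1338]);th=np.radians(9.4)
k=w('top',220+648.5/4-.5,140+288.5/4-.5,.112)[:2];d=k-S;a=np.arctan2(d[1],d[0])%6.2832
print(k,a-th,np.hypot(*d)); k=S+.058*np.array([np.cos(a),np.sin(a)])
plan([(*k,.2,-80.6),(*k,.081,-80.6)])"
```

```text
[ 0.56672707 -0.17383517] 3.798659530351154 0.05469996492077272
t 16.95 p [0.7741 0.2037 0.24  ] h -80.6 F [ 0.1 -0.3  0. ] w 0.0512 g 0.0 tilt [-0.002 -0.001 -1.   ] q [ 0.17  0.64  0.9  -0.    1.61  1.58]
[-0.3357, 0.4259, 0.0512] -0.0 rows 8.7
[-0.3353, 0.4257, 0.2] -0.0 rows 2.4
```

>>> move_arm --deltas '[[[-0.336,0.426,0.05,0,-0.2],[-0.336,0.426,0.05,0,-0.2],[-0.336,0.426,0.05,0,-0.2],[-0.336,0.426,0.05,0,-0.2],[-0.336,0.426,0.05,0,-0.2],[-0.336,0.426,0.05,0,-0.2],[-0.336,0.426,0.05,0,-0.2],[-0.336,0.426,0.05,0,-0.2],[-0.336,0.426,0.05,0,-0.2],[-0.336,0.426,0.05,0,-0.2],[-0.336,0.426,0.05,0,-0.2],[-0.336,0.426,0.05,0,-0.2]]]'

```text
clock: 18.15
position: [0.5653, -0.1758, 0.2004]
ee_rot: [-0.0, 0.997, 0.081, 0.0]
contact_force: [0.6, 1.4, -0.0]
width: 0.051
gripper_force: 0.0
```

```bash
python3 -c "
from h import *
plan([(.5635,-.1763,.081,-80.6)])"
```

```text
t 18.15 p [ 0.5653 -0.1758  0.2004] h -80.7 F [ 0.6  1.4 -0. ] w 0.051 g 0.0 tilt [ 0.     0.001 -1.   ] q [-0.42  0.32  1.53  0.    1.28  0.99]
[-0.0023, 0.0004, 0.1492] -0.001 rows 2.4
```

>>> move_arm --deltas '[[[-0.001,0,0.05,0,-0.2],[-0.001,0,0.1,0,-0.2],[-0.001,0,0.148,0,-0.2],[-0.001,0,0.148,0,-0.2],[-0.001,0,0.148,0,0.8],[-0.001,0,0.148,0,0.8],[-0.001,0,0.148,0,0.8],[-0.001,0,0.148,0,0.8],[-0.001,0,0.148,0,0.8],[-0.001,0,0.148,0,0.8]]]' --squeeze 40

```text
clock: 19.15
position: [0.5669, -0.1795, 0.0837]
ee_rot: [0.004, 0.997, 0.082, 0.002]
contact_force: [1.4, -8.9, -9.9]
width: 0.0228
gripper_force: 39.7
```

```bash
python3 -c "
from h import *
S=np.array([.604,-.1338]);p=manip.get_state()['position'];th=np.radians(9.4);d=p[:2]-S
a0=np.arctan2(d[1],d[0])%6.2832-th;print('ang clamp',a0,np.hypot(*d))
aa=np.linspace(a0,2.85,8)[1:]; bb=np.linspace(2.85,3.4,5)[1:]
plan([(*(S+.0575*np.array([np.cos(a+th),np.sin(a+th)])),p[2],-80.6) for a in np.r_[aa,bb]])"
```

```text
ang clamp 3.8670811884265803 0.058880809256927534
t 19.15 p [ 0.5669 -0.1795  0.0837] h -80.6 F [ 1.4 -8.9 -9.9] w 0.0228 g 39.7 tilt [ 0.005 -0.008 -1.   ] q [-0.42  0.42  1.69 -0.01  1.02  0.99]
[-0.005, -0.0094, -0.0001] 0.0 rows 0.2
[-0.0101, -0.0186, -0.0002] 0.0 rows 0.2
[-0.0138, -0.0283, -0.0003] 0.0 rows 0.2
[-0.016, -0.0385, -0.0004] 0.0 rows 0.2
[-0.0168, -0.0489, -0.0005] 0.0 rows 0.2
[-0.016, -0.0593, -0.0006] 0.0 rows 0.2
[-0.0137, -0.0695, -0.0006] 0.0 rows 0.2
[-0.0159, -0.0599, -0.0006] 0.0 rows 0.2
[-0.0168, -0.05, -0.0005] 0.0 rows 0.2
[-0.0163, -0.0402, -0.0004] 0.0 rows 0.2
[-0.0144, -0.0305, -0.0003] 0.0 rows 0.2
```

>>> move_arm --deltas '[[[-0.003,-0.005,0,0,0.8],[-0.008,-0.014,0,0,0.8],[-0.011,-0.024,0,0,0.8],[-0.014,-0.034,0,0,0.8],[-0.014,-0.044,0,0,0.8],[-0.014,-0.055,0,0,0.8],[-0.011,-0.065,0,0,0.8],[-0.011,-0.065,0,0,0.8],[-0.011,-0.065,0,0,0.8]]]' --squeeze 60

```text
clock: 20.05
position: [0.5461, -0.1247, 0.0837]
ee_rot: [-0.001, 0.997, 0.081, -0.001]
contact_force: [-4.1, 3.1, 0.5]
width: 0.0223
gripper_force: 63.3
```

```bash
python3 -c "
from h import *
S=np.array([.604,-.1338]);p=manip.get_state()['position'];th=np.radians(9.4);d=p[:2]-S
a0=np.arctan2(d[1],d[0])%6.2832-th;print('ang clamp',a0,np.hypot(*d));plan([])"
```

```text
ang clamp 2.821253977416679 0.058641913925983634
t 20.05 p [ 0.5461 -0.1247  0.0837] h -80.7 F [-4.1  3.1  0.5] w 0.0223 g 63.3 tilt [-0.002  0.002 -1.   ] q [-0.35  0.39  1.76  0.    1.    1.06]
```

>>> move_arm --deltas '[[[-0.001,0.007,0,0,0.8],[-0.002,0.014,0,0,0.8],[-0.002,0.021,0,0,0.8],[-0.002,0.028,0,0,0.8],[-0.001,0.035,0,0,0.8],[0,0.041,0,0,0.8],[0,0.041,0,0,0.8],[0,0.041,0,0,0.8]]]'

```text
clock: 20.85
position: [0.5504, -0.1581, 0.0837]
ee_rot: [0.001, 0.997, 0.083, -0.002]
contact_force: [-6.9, -3.5, -0.5]
width: 0.0229
gripper_force: 63.6
```

```bash
python3 -c "
from h import *
S=np.array([.604,-.1338]);p=manip.get_state()['position'];th=np.radians(9.4);d=p[:2]-S
a0=np.arctan2(d[1],d[0])%6.2832-th;print('ang clamp',a0,np.hypot(*d));plan([])"
```

```text
ang clamp 3.4035913783018166 0.05886701818863378
t 20.85 p [ 0.5504 -0.1581  0.0837] h -80.5 F [-6.9 -3.5 -0.5] w 0.0229 g 63.6 tilt [-0.004 -0.001 -1.   ] q [-0.4   0.4   1.73 -0.    1.01  1.01]
```

>>> move_arm --deltas '[[[0,0,0,0,-0.2],[0,0,0,0,-0.2],[0,0,0,0,-0.2],[0,0,0,0,-0.2],[0,0,-0.05,0,-0.2],[0,0,-0.11,0,-0.2],[0,0,-0.15,0,-0.2],[0,0,-0.15,0,-0.2]]]'

```text
clock: 21.65
position: [0.5562, -0.1595, 0.2076]
ee_rot: [0.003, 0.997, 0.082, 0.005]
contact_force: [0.2, -0.5, -0.6]
width: 0.0513
gripper_force: 0.0
```

```bash
python3 -c "
from h import *
plan([(.38,.22,.2,-10.5)])"
```

```text
t 21.65 p [ 0.5562 -0.1595  0.2076] h -80.6 F [ 0.2 -0.5 -0.6] w 0.0513 g 0.0 tilt [ 0.011 -0.004 -1.   ] q [-0.4   0.29  1.56  0.    1.28  1.01]
[-0.1402, -0.5039, 0.0049] -0.585 rows 8.4
```

>>> move_arm --deltas '[[[-0.125,-0.603,0,-0.585,-0.9],[-0.125,-0.603,0,-0.585,-0.9],[-0.125,-0.603,0,-0.585,-0.9],[-0.125,-0.603,0,-0.585,-0.9],[-0.125,-0.603,0,-0.585,-0.9],[-0.125,-0.603,0,-0.585,-0.9],[-0.125,-0.603,0,-0.585,-0.9],[-0.125,-0.603,0,-0.585,-0.9],[-0.125,-0.603,0,-0.585,-0.9],[-0.125,-0.603,0,-0.585,-0.9],[-0.125,-0.603,0,-0.585,-0.9],[-0.125,-0.603,0,-0.585,-0.9]]]'

```text
clock: 22.85
position: [0.3749, 0.302, 0.201]
ee_rot: [0.0, 0.768, 0.641, -0.001]
contact_force: [-0.5, -0.5, 0.9]
width: 0.0812
gripper_force: 0.0
```

```bash
python3 -c "
from h import *
plan([])
crop('top','pics/i.png',220,160,400,300,4)"
```

```text
t 22.85 p [0.3749 0.302  0.201 ] h -10.3 F [-0.5 -0.5  0.9] w 0.0812 g 0.0 tilt [-0.001 -0.001 -1.   ] q [ 0.53  0.16  1.76 -0.    1.22  0.71]
```

View pics/i.png

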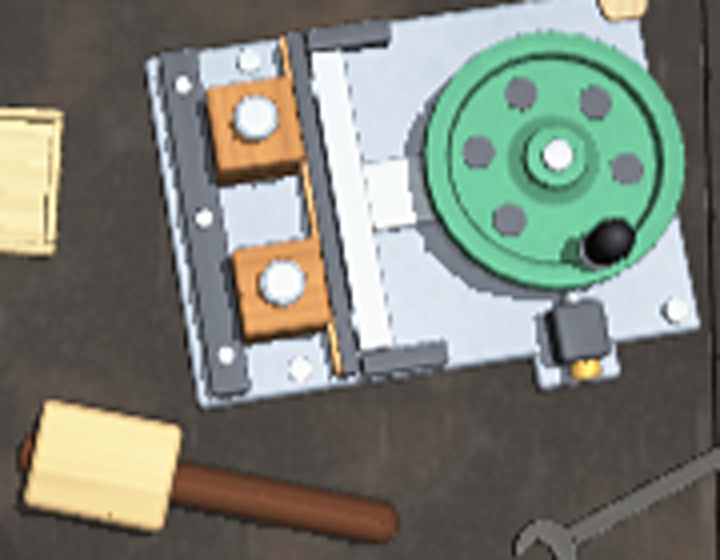

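The clamp is locked: knob at i(607,242), feet gripped with glides at (255,118) and (283,283), mallet undisturbed at about (103,466). I'll work out the numbers.

```bash
python3 -c "
from h import *
S=np.array([.604,-.1338]);th=np.radians(9.4)
I=lambda x,y,z: w('top',220+(x+.5)/4-.5,160+(y+.5)/4-.5,z)[:2]
d=I(607,242,.112)-S;print('wheel',np.arctan2(d[1],d[0])%6.2832-th)
print('glides',I(255,118,.084),I(283,283,.084))
P=np.array([I(*p,.06) for p in [(46,401),(182,426),(163,531),(22,503)]]);print(P.mean(0))
e=P[1]-P[0]+P[2]-P[3];print(np.degrees(np.arctan2(e[1],e[0])))
m=P.mean(0)
plan([(*m,.13,-10.5),(*m,.042,-10.5)])"
```

```text
wheel 3.2759439470837064
glides [0.6182834  0.03938803] [0.52567316 0.02267825]
[0.42576399 0.11972436]
-99.73082647569538
t 22.9 p [0.3754 0.3011 0.2011] h -10.4 F [-0.3 -0.6  0.9] w 0.0812 g 0.0 tilt [-0.001 -0.001 -1.   ] q [ 0.53  0.16  1.76 -0.    1.22  0.71]
[-0.2116, 0.1029, 0.0891] 0.001 rows 4.0
[-0.2114, 0.1029, 0.1991] 0.001 rows 1.8
```

>>> move_arm --deltas '[[[-0.212,0.103,0.089,0.001,-0.95],[-0.212,0.103,0.089,0.001,-0.95],[-0.212,0.103,0.089,0.001,-0.95],[-0.212,0.103,0.089,0.001,-0.95],[-0.212,0.103,0.089,0.001,-0.95],[-0.212,0.103,0.089,0.001,-0.95],[-0.212,0.103,0.089,0.001,-0.95],[-0.212,0.103,0.14,0.001,-0.95],[-0.212,0.103,0.17,0.001,-0.95],[-0.212,0.103,0.199,0.001,-0.95],[-0.212,0.103,0.199,0.001,-0.95],[-0.212,0.103,0.199,0.001,-0.95]]]' --squeeze 80

```text
clock: 24.1
position: [0.4261, 0.1208, 0.043]
ee_rot: [0.0, 0.769, 0.64, 0.0]
contact_force: [-0.7, -0.6, 0.4]
width: 0.0833
gripper_force: 0.0
```

>>> move_arm --deltas '[[[0,0,0,0,0.3],[0,0,0,0,0.3],[0,0,0,0,0.3],[0,0,0,0,0.3],[0,0,0,0,0.3],[0,0,-0.05,0,0.3],[0,0,-0.11,0,0.3],[0,0,-0.17,0,0.3],[0,0,-0.2,0,0.3],[0,0,-0.2,0,0.3]]]'

```text
clock: 25.1
position: [0.4284, 0.1202, 0.2066]
ee_rot: [0.003, 0.769, 0.639, 0.004]
contact_force: [0.8, -0.2, -4.5]
width: 0.0585
gripper_force: 90.5
```

```bash
python3 -c "
from h import *
plan([(.5257,.0227,.2,-80.6)])"
```

```text
t 25.1 p [0.4284 0.1202 0.2066] h -10.6 F [ 0.8 -0.2 -4.5] w 0.0585 g 90.5 tilt [ 0.01   0.001 -1.   ] q [0.12 0.1  1.82 0.   1.21 0.3 ]
[-0.0975, 0.1418, 0.0093] 0.584 rows 8.2
```

>>> move_arm --deltas '[[[-0.014,0.02,0,0.07,0.3],[-0.028,0.04,0,0.14,0.3],[-0.042,0.06,0,0.21,0.3],[-0.056,0.08,0,0.28,0.3],[-0.07,0.1,0,0.35,0.3],[-0.084,0.12,0,0.42,0.3],[-0.0975,0.142,0,0.49,0.3],[-0.0975,0.142,0,0.56,0.3],[-0.0975,0.142,0,0.584,0.3],[-0.0975,0.142,0,0.584,0.3],[-0.0975,0.142,0.04,0.584,0.3],[-0.0975,0.142,0.04,0.584,0.3]]]'

```text
clock: 26.3
position: [0.5192, 0.0227, 0.1661]
ee_rot: [-0.001, 0.997, 0.082, -0.005]
contact_force: [-1.5, 0.2, -4.5]
width: 0.0581
gripper_force: 90.0
```

>>> move_arm --deltas '[[[0,0,0,0,0.3],[0,0,0,0,0.3]]]'

```text
clock: 26.5
position: [0.5238, 0.0223, 0.1711]
ee_rot: [0.0, 0.997, 0.082, 0.0]
contact_force: [1.3, 0.6, -4.3]
width: 0.0585
gripper_force: 90.1
```

```bash
python3 -c "
from h import *
plan([(.5257,.0227,.115,-80.6)])
crop('side','pics/j.png',160,180,380,345,3.6)"
```

```text
t 26.5 p [0.5238 0.0223 0.1711] h -80.6 F [ 1.3  0.6 -4.3] w 0.0585 g 90.1 tilt [ 0.001 -0.    -1.   ] q [-0.09  0.25  1.72  0.    1.17  1.32]
[0.0024, -0.0001, 0.0701] -0.0 rows 1.1
```

View pics/j.png

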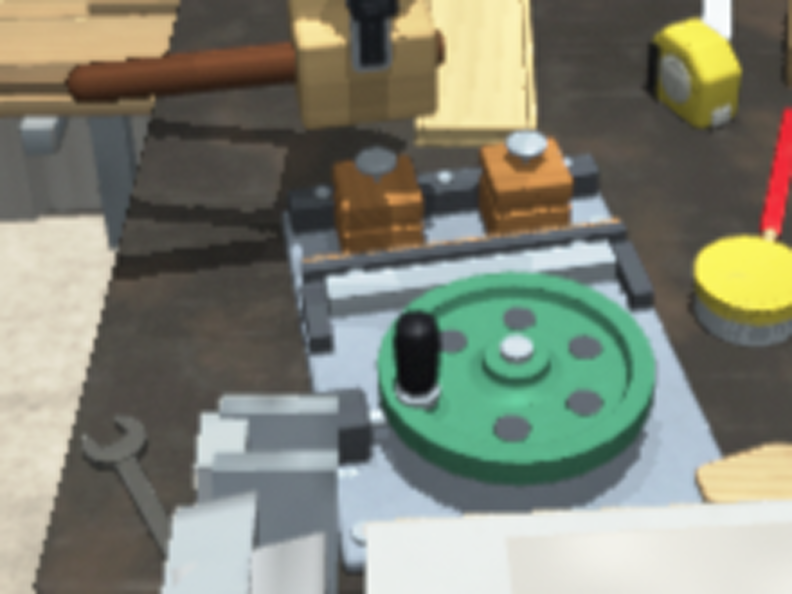

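The mallet is level over foot 2, whose glide is at j(376,160). I'll drive down.

>>> move_arm --deltas '[[[0.002,0,0.03,0,0.3],[0.002,0,0.05,0,0.3],[0.002,0,0.06,0,0.3],[0.002,0,0.066,0,0.3],[0.002,0,0.072,0,0.3],[0.002,0,0.076,0,0.3],[0.002,0,0.076,0,0.3]]]'

```text
clock: 27.25
position: [0.5259, 0.0226, 0.1161]
ee_rot: [0.0, 0.997, 0.082, 0.002]
contact_force: [-9.2, 1.1, 30.2]
width: 0.0584
gripper_force: 94.4
```

>>> move_arm --deltas '[[[0,0,-0.03,0,0.3],[0,0,-0.075,0,0.3],[0,0,-0.075,0,0.3],[0,0,-0.075,0,0.3]]]'

```text
clock: 27.65
position: [0.5257, 0.0225, 0.171]
ee_rot: [0.0, 0.997, 0.082, 0.002]
contact_force: [-1.4, -0.0, -3.9]
width: 0.0585
gripper_force: 90.5
```

```bash
python3 -c "
from h import *
plan([(.6183,.0394,.17,-80.6)])"
```

```text
t 27.65 p [0.5257 0.0225 0.171 ] h -80.6 F [-1.4 -0.  -3.9] w 0.0585 g 90.5 tilt [ 0.003 -0.    -1.   ] q [-0.09  0.25  1.72  0.    1.17  1.32]
[0.1177, -0.002, 0.0016] -0.0 rows 1.9
```

>>> move_arm --deltas '[[[0.06,-0.001,0,0,0.3],[0.118,-0.002,0,0,0.3],[0.118,-0.002,0,0,0.3],[0.118,-0.002,0,0,0.3],[0.118,-0.002,0.03,0,0.3],[0.118,-0.002,0.05,0,0.3],[0.118,-0.002,0.06,0,0.3],[0.118,-0.002,0.066,0,0.3],[0.118,-0.002,0.072,0,0.3],[0.118,-0.002,0.076,0,0.3],[0.118,-0.002,0.077,0,0.3],[0.118,-0.002,0.077,0,0.3]]]'

```text
clock: 28.85
position: [0.6159, 0.0395, 0.1161]
ee_rot: [0.0, 0.997, 0.082, 0.001]
contact_force: [-13.5, -0.0, 37.6]
width: 0.0588
gripper_force: 95.6
```

>>> move_arm --deltas '[[[0,0,-0.03,0,0.3],[0,0,-0.08,0,0.3],[0,0,-0.1,0,0.3],[0,0,-0.1,0,0.3]]]'

```text
clock: 29.25
position: [0.6184, 0.0393, 0.191]
ee_rot: [0.0, 0.997, 0.081, 0.003]
contact_force: [-0.1, 0.1, -4.1]
width: 0.0582
gripper_force: 90.5
```

```bash
python3 -c "
from h import *
plan([(.43,.12,.19,-10.5)])
crop('side','pics/k.png',160,180,380,345,3.6)"
```

```text
t 29.25 p [0.6184 0.0393 0.191 ] h -80.7 F [-0.1  0.1 -4.1] w 0.0582 g 90.5 tilt [ 0.005 -0.    -1.   ] q [-0.05  0.37  1.49  0.    1.28  1.36]
[-0.216, -0.1378, 0.0] -0.585 rows 8.2
```

View pics/k.png

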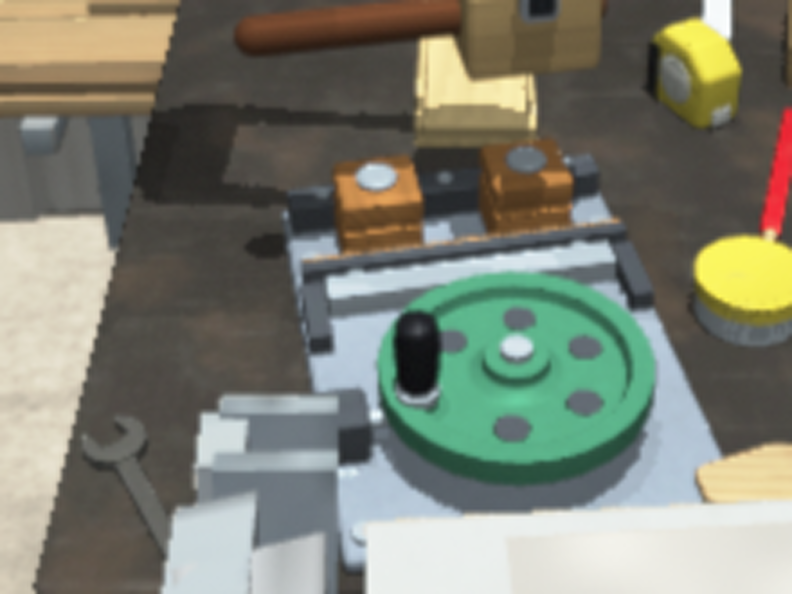

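Both glides sit flush on the timber, at k(376,176) and (526,158). I'll lay the mallet back at its old place.

>>> move_arm --deltas '[[[-0.03,-0.018,0,-0.07,0.3],[-0.06,-0.037,0,-0.14,0.3],[-0.09,-0.056,0,-0.21,0.3],[-0.12,-0.075,0,-0.28,0.3],[-0.15,-0.095,0,-0.35,0.3],[-0.18,-0.115,0,-0.42,0.3],[-0.216,-0.138,0,-0.49,0.3],[-0.216,-0.138,0,-0.56,0.3],[-0.216,-0.138,0,-0.585,0.3],[-0.216,-0.138,0,-0.585,0.3],[-0.216,-0.138,0.12,-0.585,0.3],[-0.216,-0.138,0.12,-0.585,0.3]]]'

```text
clock: 30.5
position: [0.4295, 0.1202, 0.091]
ee_rot: [0.001, 0.769, 0.639, 0.001]
contact_force: [-0.1, 0.5, -4.6]
width: 0.0583
gripper_force: 90.3
```

>>> move_arm --deltas '[[[0,0,0,0,0.3],[0,0,0,0,0.3]]]'

```text
clock: 30.7
position: [0.4285, 0.1201, 0.0915]
ee_rot: [-0.001, 0.769, 0.639, -0.001]
contact_force: [0.2, -1.2, -3.3]
width: 0.0583
gripper_force: 90.4
```

```bash
python3 -c "
from h import *
plan([(.43,.12,.043,-10.5)])"
```

```text
t 30.7 p [0.4285 0.1201 0.0915] h -10.5 F [ 0.2 -1.2 -3.3] w 0.0583 g 90.4 tilt [-0.004 -0.    -1.   ] q [0.12 0.23 1.99 0.   0.93 0.3 ]
[0.0003, 0.0021, 0.0606] -0.0 rows 1.0
```

>>> move_arm --deltas '[[[0,0,0.03,0,0.3],[0,0,0.05,0,0.3],[0,0,0.06,0,0.3],[0,0,0.06,0,0.3],[0,0,0.06,0,-0.95],[0,0,0.06,0,-0.95],[0,0,0.06,0,-0.95],[0,0,0.06,0,-0.95],[0,0,0.06,0,-0.95],[0,0,0,0,-0.95],[0,0,-0.06,0,-0.95],[0,0,-0.12,0,-0.95]]]'

```text
clock: 31.9
position: [0.4288, 0.1202, 0.1896]
ee_rot: [-0.0, 0.769, 0.64, -0.0]
contact_force: [0.5, -0.8, 0.2]
width: 0.0834
gripper_force: 0.0
```

```bash
python3 -c "
from h import *
plan([(.5510,-.157,.2,-80.6),(.5510,-.157,.083,-80.6)])"
```

```text
t 31.9 p [0.4288 0.1202 0.1896] h -10.5 F [ 0.5 -0.8  0.2] w 0.0834 g 0.0 tilt [-0.001 -0.    -1.   ] q [0.12 0.12 1.84 0.   1.18 0.3 ]
[-0.3131, 0.213, -0.0131] 0.585 rows 8.2
[-0.313, 0.2132, 0.1331] 0.585 rows 2.3
```

>>> move_arm --deltas '[[[-0.04,0.027,-0.01,0.07,-0.2],[-0.08,0.054,-0.013,0.14,-0.2],[-0.12,0.08,-0.013,0.21,-0.2],[-0.16,0.107,-0.013,0.28,-0.2],[-0.2,0.134,-0.013,0.35,-0.2],[-0.24,0.16,-0.013,0.42,-0.2],[-0.28,0.19,-0.013,0.49,-0.2],[-0.313,0.213,-0.013,0.56,-0.2],[-0.313,0.213,-0.013,0.585,-0.2],[-0.313,0.213,-0.013,0.585,-0.2],[-0.313,0.213,-0.013,0.585,-0.2]]]'

```text
clock: 33.0
position: [0.5511, -0.1565, 0.1982]
ee_rot: [-0.0, 0.997, 0.082, -0.0]
contact_force: [0.1, -0.3, 0.1]
width: 0.0516
gripper_force: 0.0
```

```bash
python3 -c "
from h import *
plan([(.5510,-.157,.083,-80.6)])"
```

```text
t 33.0 p [ 0.5511 -0.1565  0.1982] h -80.6 F [ 0.1 -0.3  0.1] w 0.0516 g 0.0 tilt [-0.001  0.001 -1.   ] q [-0.4   0.3   1.58  0.    1.27  1.01]
[-0.0001, 0.0007, 0.144] 0.0 rows 2.3
```

>>> move_arm --deltas '[[[0,0,0.05,0,-0.2],[0,0,0.1,0,-0.2],[0,0,0.143,0,-0.2],[0,0,0.143,0,-0.2],[0,0,0.143,0,0.8],[0,0,0.143,0,0.8],[0,0,0.143,0,0.8],[0,0,0.143,0,0.8],[0,0,0.143,0,0.8]]]' --squeeze 50

```text
clock: 33.9
position: [0.5533, -0.1579, 0.0864]
ee_rot: [0.001, 0.997, 0.082, 0.002]
contact_force: [1.5, -1.9, 6.8]
width: 0.0225
gripper_force: 49.9
```

```bash
python3 -c "
from h import *
S=np.array([.604,-.1338]);p=manip.get_state()['position'];th=np.radians(9.4);d=p[:2]-S
a0=np.arctan2(d[1],d[0])%6.2832-th;print('ang clamp',a0,np.hypot(*d))
plan([(*(S+.058*np.array([np.cos(a+th),np.sin(a+th)])),p[2],-80.6) for a in np.linspace(a0,0.1,20)[1:]])"
```

```text
ang clamp 3.4210783164379235 0.05608159794039925
t 33.9 p [ 0.5533 -0.1579  0.0864] h -80.6 F [ 1.5 -1.9  6.8] w 0.0225 g 49.9 tilt [ 0.005 -0.002 -1.   ] q [-0.4   0.4   1.73 -0.    1.01  1.01]
[-0.0047, -0.0118, -0.0001] -0.0 rows 0.2
[-0.005, -0.0244, -0.0001] -0.0 rows 0.2
[-0.003, -0.0369, -0.0001] -0.0 rows 0.2
[0.0011, -0.0489, -0.0001] -0.0 rows 0.2
[0.0073, -0.0599, -0.0002] -0.0 rows 0.2
[0.0152, -0.0698, -0.0001] -0.0 rows 0.2
[0.0248, -0.0781, -0.0001] -0.0 rows 0.2
[0.0357, -0.0846, -0.0001] -0.0 rows 0.2
[0.0475, -0.0891, -0.0001] -0.0 rows 0.2
[0.0599, -0.0915, -0.0] -0.0 rows 0.2
[0.0726, -0.0917, 0.0] -0.0 rows 0.2
[0.0851, -0.0897, 0.0001] -0.0 rows 0.2
[0.097, -0.0855, 0.0002] -0.0 rows 0.2
[0.1081, -0.0794, 0.0002] -0.0 rows 0.2
[0.1179, -0.0714, 0.0003] -0.0 rows 0.2
[0.1262, -0.0618, 0.0004] -0.0 rows 0.2
[0.1326, -0.0509, 0.0004] -0.0 rows 0.2
[0.1371, -0.0391, 0.0005] -0.0 rows 0.2
[0.1395, -0.0267, 0.0005] -0.0 rows 0.2
```

>>> move_arm --deltas '[[[-0.002,-0.009,-0.002,0,0.8],[-0.003,-0.022,-0.002,0,0.8],[-0.001,-0.035,-0.002,0,0.8],[0.003,-0.047,-0.002,0,0.8],[0.009,-0.058,-0.002,0,0.8],[0.017,-0.068,-0.002,0,0.8],[0.027,-0.076,-0.002,0,0.8],[0.038,-0.082,-0.002,0,0.8],[0.05,-0.087,-0.002,0,0.8],[0.062,-0.089,-0.002,0,0.8],[0.062,-0.089,-0.002,0,0.8]]]'

```text
clock: 35.0
position: [0.5922, -0.0777, 0.0865]
ee_rot: [-0.0, 0.997, 0.081, 0.003]
contact_force: [3.3, 0.6, 3.4]
width: 0.0229
gripper_force: 52.4
```

```bash
python3 -c "
from h import *
S=np.array([.604,-.1338]);p=manip.get_state()['position'];th=np.radians(9.4);d=p[:2]-S
a0=np.arctan2(d[1],d[0])%6.2832-th;print('ang clamp',a0,np.hypot(*d))
plan([(*(S+.058*np.array([np.cos(a+th),np.sin(a+th)])),p[2],-80.6) for a in np.linspace(a0,0.1,11)[1:]])"
```

```text
ang clamp 1.6145651664559868 0.057321509053019866
t 35.0 p [ 0.5922 -0.0777  0.0865] h -80.7 F [3.3 0.6 3.4] w 0.0229 g 52.4 tilt [ 0.005  0.001 -1.   ] q [-0.25  0.43  1.68  0.    1.03  1.16]
[0.0109, -0.0005, 0.0001] -0.0 rows 0.2
[0.0217, 0.0015, 0.0001] -0.0 rows 0.2
[0.0321, 0.0051, 0.0002] -0.0 rows 0.2
[0.0418, 0.0102, 0.0002] -0.0 rows 0.2
[0.0506, 0.0167, 0.0003] -0.0 rows 0.2
[0.0583, 0.0245, 0.0003] -0.0 rows 0.2
[0.0648, 0.0334, 0.0004] -0.0 rows 0.2
[0.0699, 0.0431, 0.0004] -0.0 rows 0.2
[0.0734, 0.0535, 0.0004] -0.0 rows 0.2
[0.0753, 0.0643, 0.0004] -0.0 rows 0.2
```

>>> move_arm --deltas '[[[0.011,0,0,0,0.8],[0.022,0.002,0,0,0.8],[0.032,0.005,0,0,0.8],[0.042,0.01,0,0,0.8],[0.051,0.017,0,0,0.8],[0.058,0.025,0,0,0.8],[0.065,0.033,0,0,0.8],[0.07,0.043,0,0,0.8],[0.073,0.054,0,0,0.8],[0.075,0.064,0,0,0.8],[0.075,0.064,0,0,0.8],[0.075,0.064,0,0,0.8]]]'

```text
clock: 36.2
position: [0.6617, -0.1182, 0.0865]
ee_rot: [-0.001, 0.997, 0.081, 0.006]
contact_force: [10.0, 2.0, -0.0]
width: 0.0229
gripper_force: 52.2
```

>>> move_arm --deltas '[[[0,0,0,0,-0.2],[0,0,0,0,-0.2],[0,0,0,0,-0.2],[0,0,0,0,-0.2],[0,0,-0.05,0,-0.2],[0,0,-0.11,0,-0.2],[0,0,-0.14,0,-0.2],[0,0,-0.14,0,-0.2],[0,0,-0.14,0,-0.2]]]'

```text
clock: 37.1
position: [0.656, -0.1193, 0.1978]
ee_rot: [-0.0, 0.997, 0.081, 0.0]
contact_force: [-0.8, 0.2, -0.1]
width: 0.0515
gripper_force: 0.0
```

```bash
python3 -c "
from h import *
plan([(.6183,.0394,.2,9.4)])"
```

```text
t 37.1 p [ 0.656  -0.1193  0.1978] h -80.7 F [-0.8  0.2 -0.1] w 0.0515 g 0.0 tilt [ 0.  0. -1.] q [-0.28  0.44  1.36  0.    1.34  1.12]
[-0.0143, -0.2033, -0.0028] -0.75 rows 10.5
```

>>> move_arm --deltas '[[[-0.002,-0.03,0,-0.07,-0.55],[-0.004,-0.06,0,-0.14,-0.55],[-0.006,-0.09,0,-0.21,-0.55],[-0.008,-0.12,0,-0.28,-0.55],[-0.01,-0.15,0,-0.35,-0.55],[-0.012,-0.18,0,-0.42,-0.55],[-0.014,-0.203,0,-0.49,-0.55],[-0.014,-0.203,0,-0.56,-0.55],[-0.014,-0.203,0,-0.63,-0.55],[-0.014,-0.203,0,-0.7,-0.55],[-0.014,-0.203,0,-0.75,-0.55],[-0.014,-0.203,0,-0.75,-0.55]]]'

```text
clock: 38.3
position: [0.6175, 0.0392, 0.1953]
ee_rot: [-0.002, 0.647, 0.762, -0.001]
contact_force: [-0.9, -0.0, -0.4]
width: 0.0664
gripper_force: 0.0
```

```bash
python3 -c "
from h import *
plan([(.6183,.0394,.048,9.4)])"
```

```text
t 38.3 p [0.6175 0.0392 0.1953] h 9.3 F [-0.9 -0.  -0.4] w 0.0664 g 0.0 tilt [-0.005  0.    -1.   ] q [-0.05  0.37  1.48  0.    1.3  -0.21]
[-0.0001, 0.0018, 0.1841] -0.0 rows 2.9
```

>>> move_arm --deltas '[[[0,0.001,0.06,0,-0.55],[0,0.001,0.12,0,-0.55],[0,0.001,0.16,0,-0.55],[0,0.001,0.184,0,-0.55],[0,0.001,0.184,0,-0.55],[0,0.001,0.184,0,0.5],[0,0.001,0.184,0,0.5],[0,0.001,0.184,0,0.5],[0,0.001,0.184,0,0.5],[0,0.001,0.14,0,0.5],[0,0.001,0.08,0,0.5],[0,0.001,0.05,0,0.5]]]' --squeeze 40

```text
clock: 39.5
position: [0.6216, 0.0392, 0.1621]
ee_rot: [0.003, 0.647, 0.762, 0.002]
contact_force: [1.3, -0.2, -1.6]
width: 0.0491
gripper_force: 43.8
```

```bash
python3 -c "
from h import *
u=np.array([np.cos(np.radians(88.2)),np.sin(np.radians(88.2))]);t=np.array([.595,.2715]);print(t+.052*u,t-.052*u)
plan([(*(t+.052*u),.16,88.2),(*(t+.052*u),.044,88.2)])"
```

```text
[0.59663336 0.32347434] [0.59336664 0.21952566]
t 39.5 p [0.6216 0.0392 0.1621] h 9.3 F [ 1.3 -0.2 -1.6] w 0.0491 g 43.8 tilt [ 0.007 -0.    -1.   ] q [-0.05  0.39  1.52  0.    1.22 -0.21]
[0.3557, 0.0268, 0.0024] -0.657 rows 9.2
[0.3559, 0.0259, 0.1474] -0.657 rows 2.3
```

>>> move_arm --deltas '[[[0.035,0.003,0,-0.065,0.5],[0.075,0.006,0,-0.13,0.5],[0.115,0.009,0,-0.2,0.5],[0.155,0.012,0,-0.27,0.5],[0.195,0.015,0,-0.34,0.5],[0.235,0.018,0,-0.41,0.5],[0.275,0.021,0,-0.48,0.5],[0.315,0.024,0,-0.55,0.5],[0.356,0.027,0,-0.62,0.5],[0.356,0.027,0,-0.657,0.5],[0.356,0.027,0.06,-0.657,0.5],[0.356,0.027,0.06,-0.657,0.5]]]'

```text
clock: 40.7
position: [0.5904, 0.3224, 0.1046]
ee_rot: [-0.005, 0.015, 1.0, -0.002]
contact_force: [-1.6, -1.6, -3.0]
width: 0.0496
gripper_force: 43.6
```

>>> move_arm --deltas '[[[0,0,0,0,0.5],[0,0,0,0,0.5]]]'

```text
clock: 40.9
position: [0.596, 0.324, 0.1117]
ee_rot: [0.001, 0.016, 1.0, 0.001]
contact_force: [-0.1, 0.2, -1.5]
width: 0.049
gripper_force: 43.6
```

```bash
python3 -c "
from h import *
plan([(.5966,.3235,.043,88.2)])"
```

```text
t 40.9 p [0.596  0.324  0.1117] h 88.2 F [-0.1  0.2 -1.5] w 0.049 g 43.6 tilt [ 0.003  0.001 -1.   ] q [ 0.4   0.51  1.45  0.    1.17 -1.14]
[-0.0005, -0.0007, 0.0858] -0.0 rows 1.4
```

>>> move_arm --deltas '[[[0,-0.001,0.04,0,0.5],[0,-0.001,0.07,0,0.5],[0,-0.001,0.086,0,0.5],[0,-0.001,0.086,0,0.5],[0,-0.001,0.086,0,0.5],[0,-0.001,0.086,0,-0.55],[0,-0.001,0.086,0,-0.55],[0,-0.001,0.086,0,-0.55],[0,-0.001,0.086,0,-0.55],[0,-0.001,0.04,0,-0.55],[0,-0.001,-0.02,0,-0.55],[0,-0.001,-0.1,0,-0.55]]]'

```text
clock: 42.1
position: [0.5941, 0.3227, 0.176]
ee_rot: [-0.001, 0.016, 1.0, -0.0]
contact_force: [0.1, 0.7, 1.0]
width: 0.0659
gripper_force: 0.0
```

```bash
python3 -c "
from h import *
plan([(.5257,.0227,.18,9.4)])"
```

```text
t 42.1 p [0.5941 0.3227 0.176 ] h 88.2 F [0.1 0.7 1. ] w 0.0659 g 0.0 tilt [-0.003 -0.001 -1.   ] q [ 0.39  0.46  1.37  0.    1.31 -1.14]
[0.0736, -0.3775, -0.0045] 0.657 rows 9.2
```

>>> move_arm --deltas '[[[0.008,-0.04,-0.01,0.07,-0.55],[0.016,-0.08,-0.01,0.14,-0.55],[0.024,-0.12,-0.01,0.21,-0.55],[0.032,-0.16,-0.01,0.28,-0.55],[0.04,-0.2,-0.01,0.35,-0.55],[0.048,-0.24,-0.01,0.42,-0.55],[0.056,-0.28,-0.01,0.49,-0.55],[0.064,-0.33,-0.01,0.56,-0.55],[0.074,-0.377,-0.01,0.63,-0.55],[0.074,-0.377,-0.01,0.657,-0.55],[0.074,-0.377,-0.01,0.657,-0.55],[0.074,-0.377,-0.01,0.657,-0.55]]]'

```text
clock: 43.3
position: [0.5262, 0.0236, 0.1837]
ee_rot: [-0.0, 0.647, 0.763, 0.0]
contact_force: [0.2, -0.0, -1.0]
width: 0.0662
gripper_force: 0.0
```

```bash
python3 -c "
from h import *
plan([(.5257,.0227,.048,9.4)])"
```

```text
t 43.3 p [0.5262 0.0236 0.1837] h 9.4 F [ 0.2 -0.  -1. ] w 0.0662 g 0.0 tilt [ 0.  0. -1.] q [-0.09  0.24  1.7   0.    1.2  -0.25]
[-0.0011, -0.0008, 0.1697] 0.0 rows 2.7
```

>>> move_arm --deltas '[[[-0.001,-0.001,0.06,0,-0.55],[-0.001,-0.001,0.12,0,-0.55],[-0.001,-0.001,0.15,0,-0.55],[-0.001,-0.001,0.169,0,-0.55],[-0.001,-0.001,0.169,0,-0.55],[-0.001,-0.001,0.169,0,0.5],[-0.001,-0.001,0.169,0,0.5],[-0.001,-0.001,0.169,0,0.5],[-0.001,-0.001,0.169,0,0.5],[-0.001,-0.001,0.12,0,0.5],[-0.001,-0.001,0.06,0,0.5],[-0.001,-0.001,0.02,0,0.5]]]'

```text
clock: 44.5
position: [0.5263, 0.0223, 0.1708]
ee_rot: [0.001, 0.647, 0.762, 0.001]
contact_force: [0.5, -0.4, -1.6]
width: 0.0491
gripper_force: 43.1
```

```bash
python3 -c "
from h import *
plan([(.5934,.2195,.168,88.2)])"
```

```text
t 44.5 p [0.5263 0.0223 0.1708] h 9.3 F [ 0.5 -0.4 -1.6] w 0.0491 g 43.1 tilt [ 0.004 -0.    -1.   ] q [-0.09  0.25  1.72  0.    1.17 -0.25]
[0.2296, 0.1227, 0.0038] -0.657 rows 9.2
```

>>> move_arm --deltas '[[[0.025,0.013,0,-0.065,0.5],[0.05,0.027,0,-0.13,0.5],[0.075,0.04,0,-0.2,0.5],[0.1,0.053,0,-0.27,0.5],[0.125,0.067,0,-0.34,0.5],[0.15,0.08,0,-0.41,0.5],[0.175,0.093,0,-0.48,0.5],[0.2,0.107,0,-0.55,0.5],[0.23,0.123,0,-0.62,0.5],[0.23,0.123,0,-0.657,0.5],[0.23,0.123,0.06,-0.657,0.5],[0.23,0.123,0.06,-0.657,0.5]]]'

```text
clock: 45.7
position: [0.588, 0.219, 0.1145]
ee_rot: [-0.006, 0.016, 1.0, -0.002]
contact_force: [-1.7, -0.3, -2.6]
width: 0.0495
gripper_force: 42.9
```

>>> move_arm --deltas '[[[0,0,0,0,0.5],[0,0,0,0,0.5]]]'

```text
clock: 45.9
position: [0.5938, 0.2201, 0.1215]
ee_rot: [0.001, 0.016, 1.0, 0.0]
contact_force: [-0.8, 0.7, -1.6]
width: 0.0489
gripper_force: 42.9
```

```bash
python3 -c "
from h import *
plan([(.5934,.2195,.043,88.2)])"
```

```text
t 45.9 p [0.5938 0.2201 0.1215] h 88.2 F [-0.8  0.7 -1.6] w 0.0489 g 42.9 tilt [ 0.003  0.001 -1.   ] q [ 0.25  0.44  1.55  0.    1.14 -1.29]
[0.0007, -0.0009, 0.0981] -0.0 rows 1.6
```

>>> move_arm --deltas '[[[0,-0.001,0.04,0,0.5],[0,-0.001,0.08,0,0.5],[0,-0.001,0.098,0,0.5],[0,-0.001,0.098,0,0.5],[0,-0.001,0.098,0,0.5],[0,-0.001,0.098,0,-0.55],[0,-0.001,0.098,0,-0.55],[0,-0.001,0.098,0,-0.55],[0,-0.001,0.098,0,-0.55],[0,-0.001,0.04,0,-0.55],[0,-0.001,-0.02,0,-0.55],[0,-0.001,-0.1,0,-0.55]]]'

```text
clock: 47.1
position: [0.5921, 0.2191, 0.1867]
ee_rot: [-0.001, 0.016, 1.0, -0.0]
contact_force: [0.9, -0.1, -0.7]
width: 0.0662
gripper_force: 0.0
```

>>> move_arm --deltas '[[[0,-0.06,-0.1,0,-0.55],[0,-0.12,-0.1,0,-0.55],[0,-0.18,-0.1,0,-0.55],[0,-0.24,-0.1,0,-0.55],[0,-0.3,-0.1,0,-0.55],[0,-0.36,-0.1,0,-0.55],[0,-0.42,-0.1,0,-0.55],[0,-0.48,-0.1,0,-0.55],[0,-0.54,-0.1,0,-0.55],[0,-0.54,-0.1,0,-0.55],[0,-0.54,-0.1,0,-0.55]]]'

```text
clock: 48.2
position: [0.5786, -0.2147, 0.2652]
ee_rot: [-0.0, 0.018, 1.0, 0.0]
contact_force: [-0.5, -0.3, 0.3]
width: 0.0661
gripper_force: 0.0
```

```bash
python3 -c "
from h import *
plan([])
crop('top','pics/l.png',100,90,420,320,2.5)"
```

```text
t 48.2 p [ 0.5786 -0.2147  0.2652] h 88.0 F [-0.5 -0.3  0.3] w 0.0661 g 0.0 tilt [-0.001  0.    -1.   ] q [-0.47  0.33  1.36  0.    1.45 -2.  ]
```

View pics/l.png

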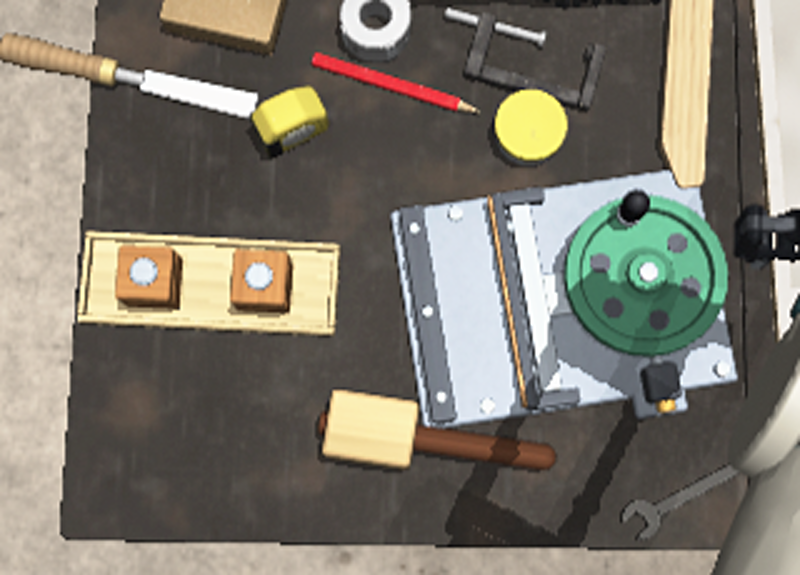

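Both feet stand in the tray at l(143,272) and (259,275), and the clamp is open with the knob at (634,206). The mallet lies clear at (370,428), the other tools look undisturbed, and the gripper touches nothing, so I'm handing in.

```bash
python3 -c "
from rig import manip
print(manip.sign_off())"
```

```text
the job is handed in; nothing more can be done
None
```

The job is handed in at about 48 s with no verdict returned: both feet (only two were present) stand in the tray with their glides home, the clamp is open, and the mallet lies clear; on the first release a stray command pushed the wheel past the notch, so I turned it back below the peak and relocked it before any knocking.

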